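# Prop the slide dryer's guard flap and take out the rack

### The job

Swing the slide dryer's clear guard flap fully up by its wire handle, swing the wire stay at its right side up and over until it leans back on the flap, then ease the flap down until its catch sits on the stay's bent end and the stay carries it. With the flap propped and let go, lift the rack of slides out by its handle and set it down gently in the empty steel tray, standing flat. Keep the rack upright, do not let the flap drop, leave it propped, and leave the other things on the bench where they are.

Things in the scene. Friction and masses are not known exactly. Their poses are not given: they have to be found in the camera images.
- dryer: Slide dryer fixed to the bench: white box 250 (x) x 240 (y) x 90 mm high, open at the top under a clear flap, small control panel on its front. Origin: centre of its underside. x points from its front (robot side) to its back, y to its left, z up. The open well is 180 x 220 mm (x from -115 to +65 mm, y -110 to +110 mm), its floor 15 mm above the bench, its side and back walls' top at 90 mm, its front wall's top at 70 mm (an air outlet is left under the shut flap).
- flap (a joint): Hinge of the clear guard flap, rad: 0 shut (level), grows as it opens, stop at 1.55 (nearly upright). The flap is a plate 200 x 276 x 6 mm, 0.38 kg, hinged along the top at the back of the well. Stiff hinges: they hold it by friction above about 1.40; lower than that it falls if let go. About 2 N at the handle lifts it. Resting on the set stay it reads 1.25.
- flap_hinge (a point): Middle of the flap's hinge axis, at 75 mm in x and 90 mm in height in the dryer's frame; the axis runs along the dryer's y.
- flap_handle (a point): Middle of the flap's wire handle, a steel bar 10 mm thick and 90 mm long, parallel to the hinge and 240 mm from it (3 mm above the hinge axis when shut); it stands 40 mm out from the flap's free edge in the flap's own plane, on two legs at its ends, so fingers pass on both sides of it at any flap angle.
- flap_catch (a point): Where the stay's bent end sits when set: on the underside of the flap, under its right (dryer -y) overhanging edge, 160 mm from the hinge. Just beyond it (towards the handle) a 10 mm deep steel step stops the stay's end.
- stay (a joint): Swing of the wire prop stay, rad: 0 lying level along the dryer's right side and pointing to its front, pi/2 upright, more leans back towards the hinge (up to 2.4). It swings freely and falls to either side of upright. With the flap at its stop it leans on the flap's underside at about 2.05; set in the catch with the flap lowered onto it, it reads 1.78.
- stay_pivot (a point): The stay's pivot, in the plane of its wire: dryer frame x -15, y -155, z 70 mm. The axis runs along the dryer's y. The wire swings in a plane 35 mm outside the dryer's side and 17 mm outside the flap's edge.
- stay_grip (a point): Middle of the stay's black cross grip, a round sleeve 12 mm thick and 52 mm long, parallel to the pivot axis, that points outwards (dryer -y) from the stay's free end, 174 mm from the pivot; this point lies 34 mm outside the plane of the wire. The stay is 8 mm steel wire, 0.11 kg.
- stay_end (a point): On the stay's free end, which is bent inwards (towards the dryer's middle) at a right angle, 32 mm long, opposite the cross grip; this point lies 25 mm along the bend, 174 mm from the pivot. While the flap is lowered the bend slides along the flap's underside away from the hinge until it meets the catch's step.
- rack: Steel rack with eight glass slides, 70 (x) x 83 (y) mm, 0.26 kg, standing on the floor of the dryer's well under the flap. Origin: centre of its underside; z up. Slides reach 32 mm high.
- rack_handle (a point): Middle of the rack's handle, a steel bar 10 mm thick running along the rack's y (81 mm between its uprights), 60 mm above the rack's underside. Beneath the bar there are 23 mm of free height above the slides.
- tray: Empty shallow steel tray 150 (x) x 180 (y) mm, rim 18 mm high, walls and floor 5 mm thick, loose, 0.6 kg, on the bench left or right of the dryer. Origin: centre of its underside; z up.
- tip_box: Bystander: pipette tip box 85 x 120 x 58 mm, on the other side of the dryer than the tray. Origin: centre of its underside.
- stain_jar: Bystander: jar 62 mm across, 95 mm high, behind on the left. Origin: centre of its underside.
- oil_bottle: Bystander: small bottle 34 mm across, 75 mm high, left of the dryer's front. Origin: centre of its underside.
- dishes: Bystander: two stacked clear dishes 91 mm across, 29 mm high, behind on the right. Origin: centre of its underside.
- mouse: Bystander: computer mouse 105 x 60 x 29 mm, between robot and dryer. Origin: centre of its underside.

How it is judged (in metres and radians):
On the way, in this order (a step that is already met when the one before it is completed fails the run):
1. the flap is swung up past 1.35 rad, higher than its propped position (value of joint flap above 1.35 rad), for 0.1 s.
2. the flap rests on the stay, whose bent end sits in the catch, and the robot has let go of both (value of joint flap between 1.215 and 1.285 rad and distance between stay_end and flap_catch below 0.009 m and contact force between the fingers and dryer below 0.05 N), for 0.3 s.
3. with the flap still propped, the rack is lifted clear of the well (value of joint flap between 1.215 and 1.285 rad and distance between stay_end and flap_catch below 0.009 m and z of rack in the frame of dryer above 0.06 m), for 0.05 s.
At the end, for the whole second after the job is handed in: Flap resting on the stay (1.215 to 1.285 rad, stay's end within 9 mm of its seat at the catch); rack upright (within 0.08 rad) and still on the tray's floor (0 to 10 mm above the tray's underside), its middle within 45 mm (x) and 55 mm (y) of the tray's (value of joint flap between 1.215 and 1.285 rad and distance between stay_end and flap_catch below 0.009 m and z of rack in the frame of tray between 0 and 0.01 m and x of rack in the frame of tray between -0.045 and 0.045 m and y of rack in the frame of tray between -0.055 and 0.055 m and angle between rack's own z axis and vertical below 0.08 rad and linear speed of rack below 0.02 m/s and velocity of joint flap between -0.05 and 0.05 rad/s); the robot touches nothing.
It fails at once if the flap drops or is thrown down (faster than 1.5 rad/s) (velocity of joint flap below -1.5 rad/s).
It fails at once if the rack is tipped by more than 0.6 rad (angle between rack's own z axis and vertical above 0.6 rad).
It fails at once if the rack is let fall by more than about 15 mm, or slammed into the tray (more than 40 N) ((linear speed of rack above 0.5 m/s and contact force between the fingers and rack below 0.05 N) or contact force between rack and tray above 40 N).
It fails at once if the tray is pushed more than 40 mm away (distance of tray from where it was at the start of the episode above 0.04 m).
It fails at once if a bystander is moved more than 30 mm (distance of any of tip_box, stain_jar, oil_bottle, dishes, mouse from where it was at the start of the episode above 0.03 m).
It also fails if it takes over 72 s, if anything falls off the work surface, if the arm or the gripper's body presses on something with over 40 N, if the wrist force passes 120 N, or if a joint passes its speed limit or range.

### The arm

A 6-joint arm with a two-finger parallel gripper is mounted at the origin on the work surface. World frame = base frame: x ahead of the robot, y to its left, z up, the work surface at z = 0. Lengths are in m, angles in degrees, forces in N, time in s.
With the tool pointing down it reaches from about 0.325 to 0.775 m from the base axis. Payload 5.5 kg.
Tool frame: the origin (TCP) lies where the fingers leave the gripper's body, on its centre line; the fingertips stand 73 mm ahead of it and the grasp point (between the pads) lies 54 mm ahead of it (ctrl.nose_length is the distance from the TCP to the fingertips, in m); z points along the fingers, y is the direction in which the jaws open and shut (so a half turn about z gives the same grasp; the last joint's range is limited). The gripper opens to 85 mm and grips with 20 to 120 N. Pads are 22 mm wide; open, the fingers measure 114 mm over their backs; the gripper's body (76 mm by 85 mm) begins 54 mm behind the grasp point. The pads swing forward as they close: fully open they stand 13 mm farther back than shut.
Start: joints at [-69.425, 5.22, 70.514, -0, 104.267, -3.249], TCP at [0.242, -0.549, 0.304] pointing down, gripper open.
Joint ranges: [-164.24, 164.24], [-49.07, 125.15], [9.68, 141.18], [-86.29, 266.29], [3.28, 154.24], [-151.56, 151.56]. Speed limits (degrees/s): [147.25, 147.25, 172.46, 180, 180, 180].

### API

Orientations are given as [roll, pitch, yaw] about the fixed x, y, z axes, in that order (R = Rz(yaw) Ry(pitch) Rx(roll)).
In Python, from plant import sensors, read_camera, ctrl gives the robot as it stands.
- The arm moves only by the tool servo_tool, never from a script. Its argument "deltas" is a list of rows, each a list of 6 numbers: the shift along the tool's x, y, z in cm, then the turn, a rotation vector about the tool's x, y, z in degrees. A call has exactly 5 rows; each row shifts and turns the pose as measured when the row begins, along the tool's axes as they then stand; what a row does not reach is not made up. A row lasts 1/8 s, in which the tool goes at most 62.5 mm and 10.7 degrees, less where a joint would pass 70% of its speed; a pose out of reach is approached as far as the arm can. A call with a gripper value outside its range is refused whole. "claw" is the finger opening in cm, from 0 to 8.54, set as the call begins (left out, the last holds). The fingers move at their own pace and stop on an object; "grip_force" is the grip in N (left out, the last holds). Time passes only in rows, so rows that do not move let the fingers close, or fill a call up. It gives the time, the measured TCP pose, the force and the opening at its end, in the units of the state.
- sensors.read_state(): the state, without advancing time (a new reading comes with each control period).
- read_camera(name): name is "scene" or "side" or "wrist"; returns a dict with "frame" (480x640x3 uint8, blue, green, red), "intrinsics" (3x3 intrinsics, pixels), "distortion" ([k1, k2, p1, p2, k3] as OpenCV has them; the pictures are not rectified), "view" (4x4, takes a point from world to camera coordinates); the wrist camera has in their place "mount" (4x4, takes a point from camera to tool coordinates, whose origin is the TCP and whose axes are the flange's). Camera axes: x right, y down, z forward; pixel columns grow to the right and rows downward; lengths in m; the calibration is good to about 2 mm. A picture is of the moment at which its call begins: read the wrist's pose just before it. There is no depth.
- ctrl.hand_in(): hands the job in, once; it reports no verdict.
The state is a dict: "time_s": time; "qpos": joint angles; "joint_velocities": joint speeds; "joint_torque": joint torques, N m; "tcp_pos": TCP position; "ee_rot": TCP orientation; "force": force on the tool from outside, world axes, zero at the start; "wrist_torque": the same for the moment, N m; "finger_gap": finger opening in m.
Only numpy, scipy, OpenCV 4.12 (cv2) and the standard library are available. Lean on these libraries where they do the work, as an engineer would, in place of code of your own. Each camera call takes 0.05 s, during which the arm holds its last target.

## Working session

There is one attempt and no reset: what is moved stays moved. The work goes in short steps, Python scripts to look and compute and a tool call to move; the robot and the scene stay as the last step left them, time stands still between calls to the robot, and variables do not carry over. Pictures are saved under pics/ and viewed, and the job is handed in when it is done.

Besides the shell and the picture viewer there is one more tool, called after "Emit:" as a command line: name --pt "numbers of a row" for each row, then --argument value for the rest. servo_tool: Moves the arm, as the interface text tells. Its arguments: {"type":"object","properties":{"deltas":{"type":"array","items":{"type":"array","items":{"type":"number"}}},"claw":{"type":"number"},"grip_force":{"type":"number"}},"required":["deltas"]}

```bash
ls; mkdir -p pics; python3 - <<'E'
from plant import sensors, read_camera, ctrl
import cv2,numpy as np
s=sensors.read_state(); print(s); print(ctrl.nose_length)
for n in ["scene","side","wrist"]:
    c=read_camera(n); cv2.imwrite(f"pics/{n}0.png",c["frame"])
    print(n,[ (k,np.round(v,4).tolist()) for k,v in c.items() if k!="frame"])
E
```

```text
pics
{'time_s': 0.0, 'qpos': array([-6.94254985e+01,  5.26434188e+00,  7.05836665e+01, -3.28007958e-04,
        1.04265901e+02, -3.24813005e+00]), 'joint_velocities': array([-0.05299168, -0.08688274,  0.09361832,  0.092511  ,  0.01163728,
        0.09160889]), 'joint_torque': array([-7.59519764e-06, -4.58726263e+01, -4.18025815e+01, -8.45281988e-05,
        1.13444519e-02,  3.19046421e-06]), 'tcp_pos': array([ 0.24229657, -0.54874695,  0.30272022]), 'ee_rot': array([-1.79886255e+02, -6.13658882e-03,  2.38225450e+01]), 'force': array([-1.08603603, -0.10106754,  0.45088891]), 'wrist_torque': array([-0.02520182,  0.03840016,  0.03916278]), 'finger_gap': 0.08540505213506576}
0.0726
scene [('intrinsics', [[551.9307, 0.0, 310.4753], [0.0, 551.9307, 234.2733], [0.0, 0.0, 1.0]]), ('distortion', [-0.162, 0.0, 0.0, 0.0, 0.0]), ('view', [[-0.0044, 1.0, 0.0046, 0.0147], [0.7567, 0.0064, -0.6538, -0.3618], [-0.6538, 0.0006, -0.7567, 1.5788], [0.0, 0.0, 0.0, 1.0]])]
side [('intrinsics', [[568.0775, 0.0, 325.5804], [0.0, 568.0775, 241.1031], [0.0, 0.0, 1.0]]), ('distortion', [-0.1264, 0.0, 0.0, 0.0, 0.0]), ('view', [[-0.9947, -0.1023, -0.0104, 0.5492], [-0.0618, 0.6749, -0.7353, 0.0892], [0.0823, -0.7308, -0.6776, 1.2326], [0.0, 0.0, 0.0, 1.0]])]
wrist [('intrinsics', [[367.457, 0.0, 309.3064], [0.0, 367.457, 238.3444], [0.0, 0.0, 1.0]]), ('distortion', [-0.0323, 0.0, 0.0, 0.0, 0.0]), ('mount', [[-0.0, -0.9596, -0.2813, 0.0711], [1.0, 0.0, -0.0002, 0.0004], [0.0002, -0.2813, 0.9596, -0.0712], [0.0, 0.0, 0.0, 1.0]])]
```

View pics/scene0.png

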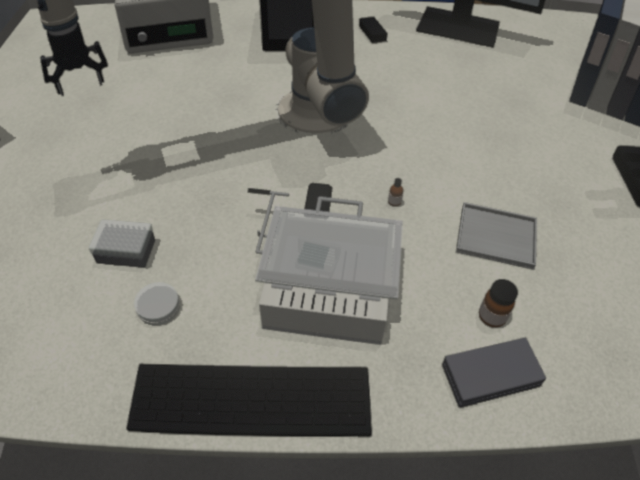

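View pics/side0.png

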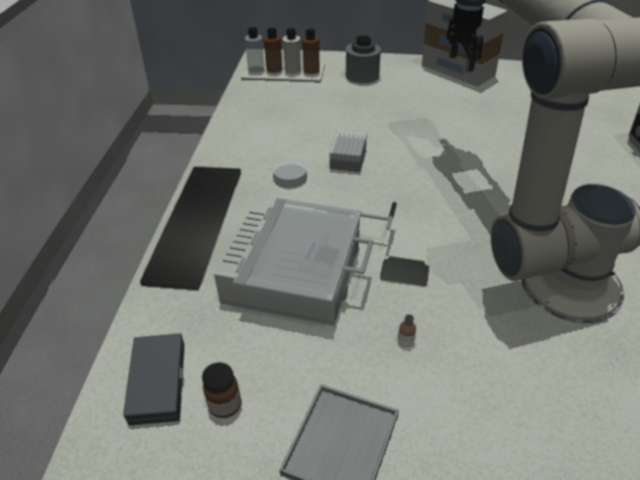

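View pics/wrist0.png

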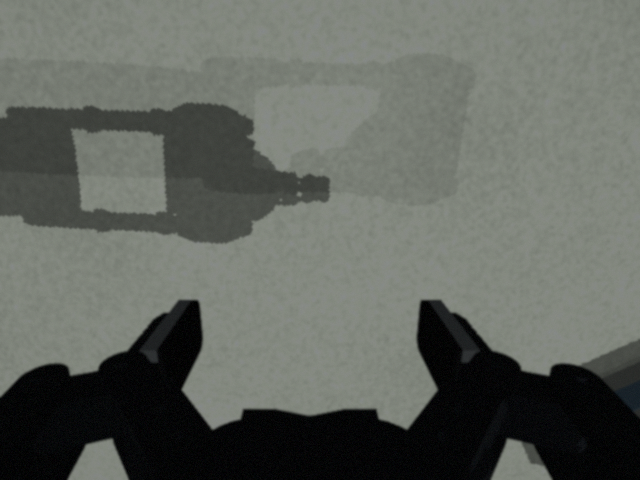

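The scene view has robot +x down and +y to the right. The dryer is near (330,270), the tray at (497,235), the stay grip at (258,191) and the flap handle at (340,202). The side view shows the same things. I'll zoom in for corner pixels.

```bash
python3 - <<'E'
import cv2
a=cv2.imread('pics/scene0.png')[175:345,235:415]; cv2.imwrite('pics/sc1.png',cv2.resize(a,None,fx=4.2,fy=3.5,interpolation=cv2.INTER_CUBIC))
a=cv2.imread('pics/side0.png')[190:325,215:415]; cv2.imwrite('pics/sd1.png',cv2.resize(a,None,fx=4,fy=4,interpolation=cv2.INTER_CUBIC))
E
```

```text
(no output)
```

View pics/sc1.png

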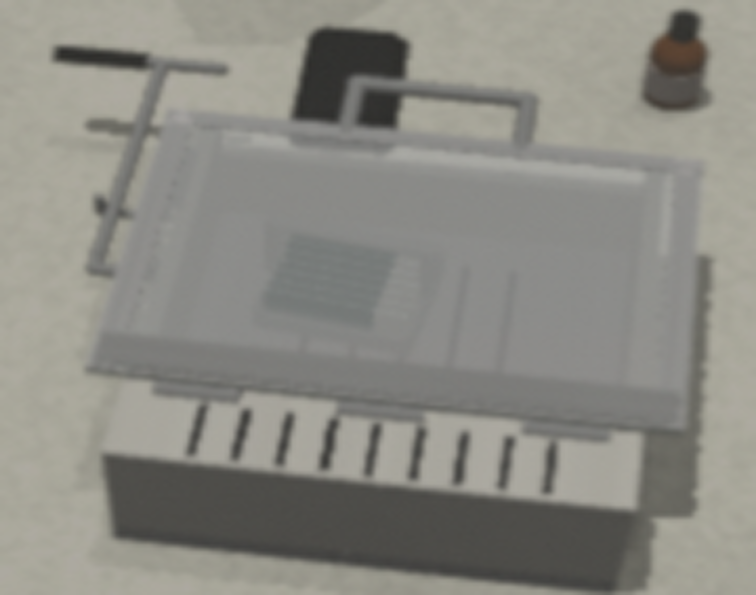

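View pics/sd1.png

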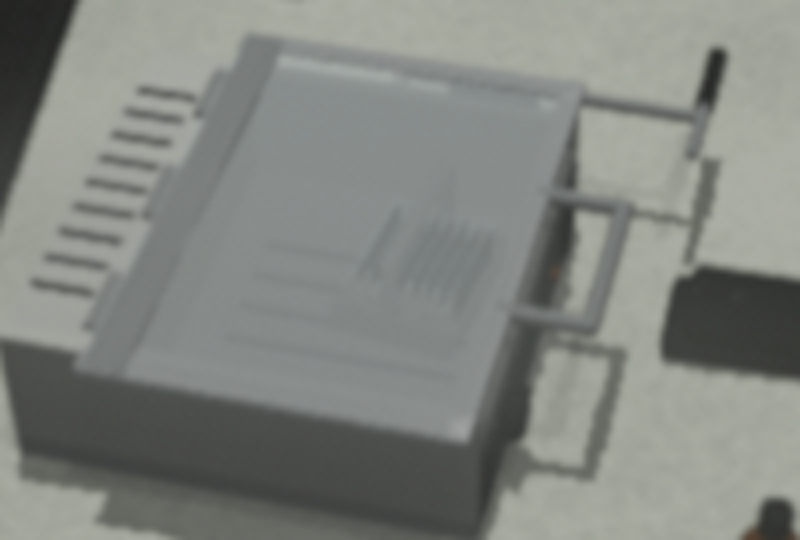

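```bash
cat > h.py <<'E'
import numpy as np,cv2
from scipy.optimize import least_squares
from scipy.spatial.transform import Rotation as R
def Twc_wrist(c,s):
    T=np.eye(4);T[:3,:3]=R.from_euler('xyz',s['ee_rot'],degrees=True).as_matrix();T[:3,3]=s['tcp_pos']
    return np.linalg.inv(T@c['mount'])
def view(c,s=None): return c['view'] if 'view' in c else Twc_wrist(c,s)
def proj(P,c,V):
    r,_=cv2.Rodrigues(V[:3,:3]); return cv2.projectPoints(np.asarray(P,float).reshape(-1,1,3),r,V[:3,3],c['intrinsics'],c['distortion'])[0].reshape(-1,2)
def ray(px,c,V):
    u=cv2.undistortPoints(np.array(px,float).reshape(-1,1,2),c['intrinsics'],c['distortion']).reshape(-1,2)
    d=np.c_[u,np.ones(len(u))]@V[:3,:3]; return -V[:3,:3].T@V[:3,3],d
def onz(px,z,c,V):
    o,d=ray(px,c,V); return o+d*((z-o[2])/d[:,2])[:,None]
def D2W(P,p):
    x,y,a=p;P=np.asarray(P,float).reshape(-1,3);ca,sa=np.cos(a),np.sin(a)
    return np.c_[x+ca*P[:,0]-sa*P[:,1],y+sa*P[:,0]+ca*P[:,1],P[:,2]]
def tri(obs): # list of (px,c,V)
    A=[];b=[]
    for px,c,V in obs:
        o,d=ray([px],c,V);d=d[0]/np.linalg.norm(d[0]);M=np.eye(3)-np.outer(d,d);A.append(M);b.append(M@o)
    return np.linalg.solve(sum(A),sum(b))
E
python3 - <<'E'
from h import *
from plant import read_camera
sc=read_camera('scene');sd=read_camera('side')
S=[((103,57),(-.189,-.189,.07)),((345,80),(-.165,-.045,.093)),((533,95),(-.165,.045,.093)),((105,457),(.125,-.12,.09)),((640,512),(.125,.12,.09)),((113,535),(.125,-.12,0)),((615,588),(.125,.12,0))]
Q=[((712,80),(-.189,-.189,.07)),((630,207),(-.165,-.045,.093)),((593,328),(-.165,.045,.093)),((20,450),(.125,.12,0)),((0,340),(.125,.12,.09))]
ps=np.array([s[0] for s in S])/[4.2,3.5]+[235,175]; Ps=[s[1] for s in S]
pq=np.array([s[0] for s in Q])/4+[215,190]; Pq=[s[1] for s in Q]
f=lambda p:np.r_[(proj(D2W(Ps,p),sc,sc['view'])-ps).ravel(),(proj(D2W(Pq,p),sd,sd['view'])-pq).ravel()]
r=least_squares(f,[.5,0,0]);print(r.x,np.degrees(r.x[2]));print(np.round(r.fun.reshape(-1,2),1))
p=r.x
for n,P in dict(handle=(-.165,0,.093),grip=(-.189,-.189,.07),pivot=(-.015,-.155,.07),hinge=(.075,0,.09)).items(): print(n,D2W(P,p).round(4))
# tray corners
# scene blobs
for n,c in (('scene',sc),('side',sd)):
    g=c['frame'];print(n)
for px in [(462,205),(537,219),(533,266),(457,252)]: print('tray',onz([px],.018,sc,sc['view']).round(3))
for n,px,z in [('bottle',(397,190),.04),('mouse',(319,190),.03),('jar',(500,300),.05),('tip',(124,240),.058),('dish',(158,303),.029)]: print(n,onz([px],z,sc,sc['view']).round(3))
E
```

```text
[ 0.62243512  0.02971069 -0.14353276] -8.223821598826765
[[-0.3 -0.5]
 [ 3.3  0. ]
 [-0.7  0.2]
 [-0.  -2. ]
 [ 0.2 -1.6]
 [ 1.1  0.5]
 [ 0.9  0.9]
 [-0.3 -1.4]
 [-1.  -1.2]
 [-0.1 -1.9]
 [ 0.4 -0.1]
 [-0.7 -2.1]]
handle [[0.4591 0.0533 0.093 ]]
grip [[ 0.4083 -0.1303  0.07  ]]
pivot [[ 0.5854 -0.1215  0.07  ]]
hinge [[0.6967 0.019  0.09  ]]
scene
side
tray [[0.398 0.35  0.018]]
tray [[0.441 0.527 0.018]]
tray [[0.582 0.479 0.018]]
tray [[0.543 0.313 0.018]]
bottle [[0.372 0.192 0.04 ]]
mouse [[0.364 0.007 0.03 ]]
jar [[0.693 0.37  0.05 ]]
tip [[ 0.548 -0.418  0.058]]
dish [[ 0.691 -0.322  0.029]]
```

The fit agrees to about 2 px: dryer at (0.622, 0.030), yaw −8.2°. Next I'll write a row planner.

```bash
cat >> h.py <<'E'
DP=np.array([0.6224,0.0297,-0.1435])
def pose(G,tilt,yawd=None,L=.054,side=0):
    """grasp point G world, tilt deg forward (tool z towards dryer +x), yaw tool x dir"""
    yaw=np.degrees(DP[2])+90 if yawd is None else yawd
    Rm=R.from_euler('xyz',[180,0,yaw],degrees=True)*R.from_rotvec([-np.radians(tilt),0,0])
    return np.asarray(G)-Rm.as_matrix()@[0,0,L],Rm
def steps(targets,s,rate=.055,rot=9.5,ns=None):
    """print rows, chained"""
    p=np.array(s['tcp_pos']);Rm=R.from_euler('xyz',s['ee_rot'],degrees=True);rows=[]
    for i,(q,Q) in enumerate(targets):
        rv=(Rm.inv()*Q).as_rotvec();d=q-p
        n=ns[i] if ns else int(np.ceil(max(np.linalg.norm(d)/rate,np.degrees(np.linalg.norm(rv))/rot,1)))
        for k in range(n):
            t=k/n;Rk=Rm*R.from_rotvec(rv*t)
            rows.append(np.r_[Rk.inv().apply(d/n)*100,np.degrees(rv)/n])
        p,Rm=q,Q
    while len(rows)%5: rows.append(np.zeros(6))
    for i in range(0,len(rows),5): print('['+','.join('['+','.join('%g'%(round(v,1)+0) for v in r)+']' for r in rows[i:i+5])+']')
E
python3 - <<'E'
from h import *
from plant import sensors
s=sensors.read_state()
H=D2W((-.165,0,.093),DP)[0]; tz=np.array([0,0,1.])
q,Q=pose(H,30); q=q-Q.as_matrix()@[0,0,.08]
print(q,Q.as_euler('xyz',degrees=True))
steps([(q,Q)],s)
E
```

```text
[0.3927846  0.06287786 0.2090474 ] [150.           0.          81.77805564]
[[3.2,-4.2,0.8,-2.3,1.3,-4.7],[3.5,-3.9,0.7,-2.3,1.3,-4.7],[3.8,-3.6,0.6,-2.3,1.3,-4.7],[4.1,-3.3,0.6,-2.3,1.3,-4.7],[4.3,-3,0.5,-2.3,1.3,-4.7]]
[[4.6,-2.7,0.5,-2.3,1.3,-4.7],[4.8,-2.3,0.5,-2.3,1.3,-4.7],[4.9,-1.9,0.6,-2.3,1.3,-4.7],[5,-1.5,0.6,-2.3,1.3,-4.7],[5.1,-1.1,0.7,-2.3,1.3,-4.7]]
[[5.2,-0.7,0.7,-2.3,1.3,-4.7],[5.2,-0.3,0.8,-2.3,1.3,-4.7],[0,0,0,0,0,0],[0,0,0,0,0,0],[0,0,0,0,0,0]]
```

Emit:
servo_tool --pt "3.2 -4.2 0.8 -2.3 1.3 -4.7" --pt "3.5 -3.9 0.7 -2.3 1.3 -4.7" --pt "3.8 -3.6 0.6 -2.3 1.3 -4.7" --pt "4.1 -3.3 0.6 -2.3 1.3 -4.7" --pt "4.3 -3 0.5 -2.3 1.3 -4.7" --claw 8 --grip_force 25

```text
time_s: 0.88
tcp_pos: [0.305, -0.2906, 0.2599]
ee_rot: [167.4, -4.2, 48.3]
force: [0.8, 0.2, 0.2]
finger_gap: 0.0801
```

Emit:
servo_tool --pt "4.6 -2.7 0.5 -2.3 1.3 -4.7" --pt "4.8 -2.3 0.5 -2.3 1.3 -4.7" --pt "4.9 -1.9 0.6 -2.3 1.3 -4.7" --pt "5 -1.5 0.6 -2.3 1.3 -4.7" --pt "5.1 -1.1 0.7 -2.3 1.3 -4.7"

```text
time_s: 1.5
tcp_pos: [0.3937, -0.0347, 0.2236]
ee_rot: [155.3, -2.5, 73.2]
force: [0.9, -1.0, -0.1]
finger_gap: 0.0799
```

```bash
python3 - <<'E'
from h import *
from plant import sensors
s=sensors.read_state();print(s['tcp_pos'],s['ee_rot'],s['qpos'])
H=D2W((-.165,0,.093),DP)[0]
q,Q=pose(H,30); q=q-Q.as_matrix()@[0,0,.08]
steps([(q,Q)],s)
E
```

```text
[ 0.39370399 -0.03468748  0.22356798] [155.31688316  -2.4932751   73.16668876] [ -9.38852034 -49.03408297 122.55970616  -0.8636416   81.68823332
   7.92745475]
[[4.6,-1.7,0.2,-2.6,0.9,-4.4],[4.7,-1.4,0.2,-2.6,0.9,-4.4],[0,0,0,0,0,0],[0,0,0,0,0,0],[0,0,0,0,0,0]]
```

```bash
python3 - <<'E'
from h import *
from plant import sensors
s=sensors.read_state()
H=D2W((-.165,0,.093),DP)[0]
q,Q=pose(H,10); q1=q-Q.as_matrix()@[0,0,.08]
steps([(q1,Q)],s,ns=[4])
E
```

```text
[[2.5,0.3,0.2,3.7,0,-2.2],[2.5,0.4,0.2,3.7,0,-2.2],[2.5,0.5,0.2,3.7,0,-2.2],[2.4,0.6,0.1,3.7,0,-2.2],[0,0,0,0,0,0]]
```

Emit:
servo_tool --pt "2.5 0.3 0.2 3.7 0 -2.2" --pt "2.5 0.4 0.2 3.7 0 -2.2" --pt "2.5 0.5 0.2 3.7 0 -2.2" --pt "2.4 0.6 0.1 3.7 0 -2.2" --pt "0 0 0 0 0 0"

```text
time_s: 2.12
tcp_pos: [0.4357, 0.0649, 0.2234]
ee_rot: [170.4, 0.2, 82.4]
force: [-0.0, -0.9, 0.6]
finger_gap: 0.08
```

```bash
python3 - <<'E'
from h import *
from plant import sensors,read_camera
s=sensors.read_state();print(s['tcp_pos'],s['ee_rot'],s['qpos'])
c=read_camera('wrist');V=view(c,s);f=c['frame'].copy()
for P in [(-.165,y,.093) for y in (-.045,0,.045)]+[(-.189,-.189,.07),(-.125,-.138,.093),(-.125,.138,.093)]:
    u=proj(D2W(P,DP),c,V)[0];cv2.circle(f,tuple(int(v) for v in u),3,(0,0,255),-1)
cv2.imwrite('pics/w1.png',f)
H=D2W((-.165,0,.093),DP)[0]
q,Q=pose(H,10)
steps([(q,Q)],s,ns=[4])
E
```

```text
[0.43573092 0.06492837 0.22335008] [170.43814129   0.22279619  82.40413563] [  5.49400912 -27.15285524 107.41241324  -2.37027139  90.4712948
  12.85957208]
[[-0.2,0.1,2,-0.1,0,0.2],[-0.2,0.1,2,-0.1,0,0.2],[-0.2,0.1,2,-0.1,0,0.2],[-0.2,0,2,-0.1,0,0.2],[0,0,0,0,0,0]]
```

View pics/w1.png

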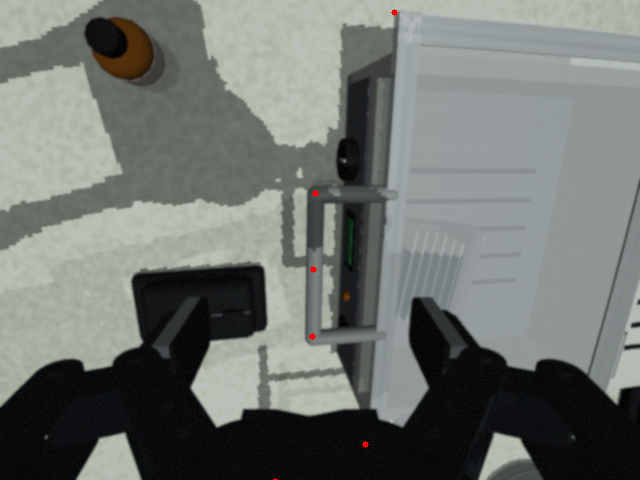

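The drawn handle points fall on the bar in the picture, ends at (315,193) and (312,337). The open right finger would come down on the flap, so I narrow to 3 cm and descend.

Emit:
servo_tool --pt "-0.2 0.1 0 0 0 0" --pt "-0.2 0.1 2 0 0 0" --pt "-0.2 0.1 2 0 0 0" --pt "-0.2 0 2 0 0 0" --pt "0 0 2 0 0 0" --claw 3

```text
time_s: 2.8
tcp_pos: [0.4503, 0.0492, 0.1467]
ee_rot: [169.7, 0.2, 81.9]
force: [-0.8, -0.0, -0.4]
finger_gap: 0.0299
```

```bash
python3 - <<'E'
from h import *
from plant import sensors,read_camera
s=sensors.read_state();print(s['tcp_pos'],s['ee_rot'],s['force'])
c=read_camera('wrist');cv2.imwrite('pics/w2.png',c['frame'])
H=D2W((-.165,0,.093),DP)[0]
q,Q=pose(H,10);print(q)
steps([(q,Q)],s,ns=[4])
E
```

```text
[0.4503361  0.04923135 0.14673955] [169.71298475   0.20274824  81.94762802] [-0.81307242 -0.03382844 -0.42969513]
[0.44981533 0.05463731 0.14617962]
[[0.1,0,0,0.1,0,0.1],[0.1,0,0,0.1,0,0.1],[0.1,0,0,0.1,0,0.1],[0.1,0,0,0.1,0,0.1],[0,0,0,0,0,0]]
```

View pics/w2.png

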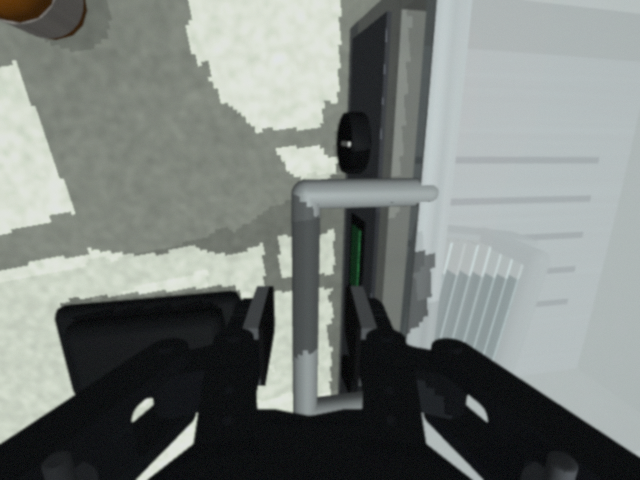

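The bar (column ~307) runs midway between the pads at columns 262 and 360, and it's round. Closing on it.

Emit:
servo_tool --pt "0 0 0 0 0 0" --pt "0 0 0 0 0 0" --pt "0 0 0 0 0 0" --pt "0 0 0 0 0 0" --pt "0 0 0 0 0 0" --claw 0 --grip_force 40

```text
time_s: 3.48
tcp_pos: [0.4491, 0.0482, 0.1455]
ee_rot: [169.8, 0.2, 81.8]
force: [2.0, -0.3, -2.2]
finger_gap: 0.008
```

```bash
cat > arc.py <<'E'
from h import *
def flapH(a,y=0,r=.24,off=.003): # handle point at flap angle a (dryer frame)
    return D2W((.075-r*np.cos(a)+off*np.sin(a),y,.09+r*np.sin(a)+off*np.cos(a)),DP)[0]
def flap_ang(s,L=.054):
    Rm=R.from_euler('xyz',s['ee_rot'],degrees=True).as_matrix();G=s['tcp_pos']+Rm@[0,0,L]
    ca,sa=np.cos(DP[2]),np.sin(DP[2]);d=G[:2]-DP[:2];x=ca*d[0]+sa*d[1];y=-sa*d[0]+ca*d[1]
    v=np.array([.075-x,G[2]-.09]);return np.arctan2(v[1],v[0]),np.hypot(*v),y
E
python3 - <<'E'
from arc import *
from plant import sensors
s=sensors.read_state();a0,r,y=flap_ang(s);print(a0,r,y,s['finger_gap'],s['ee_rot'])
N=24;T=[]
for a in np.linspace(0,1.46,N+1)[1:]:
    T.append(pose(flapH(a,y),10.3-22*a/1.46,yawd=s['ee_rot'][2]))
steps(T,s,ns=[1]*N)
E
```

```text
0.00984707702326358 0.23961273023395427 -0.006688704912968028 0.00803865939237681 [169.79023611   0.20292902  81.8248892 ]
[[0,0.4,-1.5,0.8,0.2,0],[0,0.5,-1.4,0.9,0,0],[0,0.5,-1.4,0.9,0,0],[0,0.6,-1.4,0.9,0,0],[0,0.7,-1.3,0.9,0,0]]
[[0,0.7,-1.3,0.9,0,0],[0,0.8,-1.3,0.9,0,0],[0,0.8,-1.3,0.9,0,0],[0,0.9,-1.2,0.9,0,0],[0,0.9,-1.2,0.9,0,0]]
[[0,1,-1.1,0.9,0,0],[0,1,-1.1,0.9,0,0],[0,1.1,-1.1,0.9,0,0],[0,1.1,-1,0.9,0,0],[0,1.2,-1,0.9,0,0]]
[[0,1.2,-0.9,0.9,0,0],[0,1.3,-0.9,0.9,0,0],[0,1.3,-0.8,0.9,0,0],[0,1.3,-0.8,0.9,0,0],[0,1.4,-0.7,0.9,0,0]]
[[0,1.4,-0.6,0.9,0,0],[0,1.4,-0.6,0.9,0,0],[0,1.5,-0.5,0.9,0,0],[0,1.5,-0.5,0.9,0,0],[0,0,0,0,0,0]]
```

Emit:
servo_tool --pt "0 0.4 -1.5 0.8 0 0" --pt "0 0.5 -1.4 0.9 0 0" --pt "0 0.5 -1.4 0.9 0 0" --pt "0 0.6 -1.4 0.9 0 0" --pt "0 0.7 -1.3 0.9 0 0"

```text
time_s: 4.1
tcp_pos: [0.4658, 0.0458, 0.2197]
ee_rot: [174.4, 0.3, 81.8]
force: [-3.4, 1.0, -2.0]
finger_gap: 0.0085
```

```bash
cat > st.py <<'E'
from arc import *
from plant import sensors
s=sensors.read_state();a0,r,y=flap_ang(s);print(a0,r,y,s['finger_gap'],s['ee_rot'],s['force'],s['wrist_torque'])
E
python3 st.py
```

```text
0.3229991247205878 0.23943368341830887 -0.006725762674279162 0.008485230319663247 [174.44662474   0.28887162  81.83408209] [-3.38598411  1.0243367  -1.99356728] [ 0.09773002  0.62210261 -0.02611422]
```

Tracking well: 0.32 rad at a constant radius. Continuing.

Emit:
servo_tool --pt "0 0.7 -1.3 0.9 0 0" --pt "0 0.8 -1.3 0.9 0 0" --pt "0 0.8 -1.3 0.9 0 0" --pt "0 0.9 -1.2 0.9 0 0" --pt "0 0.9 -1.2 0.9 0 0"

```text
time_s: 4.72
tcp_pos: [0.5038, 0.0403, 0.2859]
ee_rot: [179.4, 0.4, 81.8]
force: [2.6, -0.0, -5.0]
finger_gap: 0.0087
```

Emit:
servo_tool --pt "0 1 -1.1 0.9 0 0" --pt "0 1 -1.1 0.9 0 0" --pt "0 1.1 -1.1 0.9 0 0" --pt "0 1.1 -1 0.9 0 0" --pt "0 1.2 -1 0.9 0 0"

```text
time_s: 5.35
tcp_pos: [0.5594, 0.0322, 0.3378]
ee_rot: [-175.3, 0.5, 81.8]
force: [-0.3, 0.3, -3.3]
finger_gap: 0.0085
```

```bash
cat >> st.py <<'E'
import sys
if len(sys.argv)>1:
    a1=float(sys.argv[1]);N=int(sys.argv[2]);tl=180-s['ee_rot'][0];t1=float(sys.argv[3])
    steps([pose(flapH(a0+(a1-a0)*k/N,y,r=r,off=0),tl+(t1-tl)*k/N,yawd=s['ee_rot'][2]) for k in range(1,N+1)],s,ns=[1]*N)
E
python3 st.py 1.47 10 -12
```

```text
0.9385592101356094 0.24040801577292012 -0.007074582479659601 0.00854621265461728 [-175.32819091    0.53619703   81.81539818] [-0.27819546  0.29055262 -3.34578471] [ 0.05920036  0.15158749 -0.02839666]
[[0,4.2,0.3,36.7,0.5,-0.2],[0,3.6,-0.1,36.7,0,0],[0,2.9,-0.2,36.7,0,0],[0,2.2,0.3,36.7,0,0],[0,2,0.9,36.7,0,0]]
[[0,2.1,1.7,36.7,0,0],[0,2.6,2.2,36.7,0,0],[0,3.3,2.3,36.7,0,0],[0,4,2.1,36.7,0,0],[0,4.4,1.5,36.7,0,0]]
```

```bash
sed -i "s/tl=180-s\['ee_rot'\]\[0\]/tl=(360-s['ee_rot'][0])%360-180/" st.py; python3 st.py 1.48 10 -12
```

```text
0.9385592101356094 0.24040801577292012 -0.007074582479659601 0.00854621265461728 [-175.32819091    0.53619703   81.81539818] [-0.27819546  0.29055262 -3.34578471] [ 0.05920036  0.15158749 -0.02839666]
[[-0.1,1.1,-0.8,0.7,0.5,0],[0,1.1,-0.8,0.7,0,0],[0,1.1,-0.7,0.7,0,0],[0,1.2,-0.7,0.7,0,0],[0,1.2,-0.6,0.7,0,0]]
[[0,1.2,-0.6,0.7,0,0],[0,1.2,-0.6,0.7,0,0],[0,1.3,-0.5,0.7,0,0],[0,1.3,-0.5,0.7,0,0],[0,1.3,-0.4,0.7,0,0]]
```

Emit:
servo_tool --pt "0 1.1 -0.8 0.7 0 0" --pt "0 1.1 -0.8 0.7 0 0" --pt "0 1.1 -0.7 0.7 0 0" --pt "0 1.2 -0.7 0.7 0 0" --pt "0 1.2 -0.6 0.7 0 0"

```text
time_s: 5.98
tcp_pos: [0.6199, 0.0233, 0.3691]
ee_rot: [-171.2, 0.6, 81.8]
force: [-2.9, -0.4, 0.0]
finger_gap: 0.0081
```

Emit:
servo_tool --pt "0 1.2 -0.6 0.7 0 0" --pt "0 1.2 -0.6 0.7 0 0" --pt "0 1.3 -0.5 0.7 0 0" --pt "0 1.3 -0.5 0.7 0 0" --pt "0 1.3 -0.4 0.7 0 0"

```text
time_s: 6.6
tcp_pos: [0.6868, 0.0135, 0.3838]
ee_rot: [-167.0, 0.7, 81.9]
force: [-1.7, 0.3, 1.9]
finger_gap: 0.0082
```

```bash
python3 st.py 1.5 1 -12
```

```text
1.4838231683222776 0.2421270061310032 -0.007508561969554611 0.008203764480574818 [-167.03278892    0.72752701   81.85042376] [-1.6783262   0.28504032  1.89374852] [ 0.20171295  0.45202386 -0.00552002]
[[-0.1,0.3,-0.1,-1,0.7,-0.2],[0,0,0,0,0,0],[0,0,0,0,0,0],[0,0,0,0,0,0],[0,0,0,0,0,0]]
```

Emit:
servo_tool --pt "0 0.7 -0.1 0.3 0 0" --pt "0 0 0 0 0 0" --pt "0 0 0 0 0 0" --pt "0 0 0 0 0 0" --pt "0 0 0 0 0 0"

```text
time_s: 7.22
tcp_pos: [0.6941, 0.0124, 0.384]
ee_rot: [-166.6, 0.7, 81.9]
force: [-0.1, 0.0, -0.5]
finger_gap: 0.0085
```

Emit:
servo_tool --pt "0 0 0 0 0 0" --pt "0 0 0 0 0 0" --pt "0 0 0 0 0 0" --pt "0 0 0 0 0 0" --pt "0 0 0 0 0 0" --claw 3

```text
time_s: 7.85
tcp_pos: [0.6938, 0.0124, 0.3849]
ee_rot: [-166.7, 0.7, 81.9]
force: [-0.4, -0.6, 0.1]
finger_gap: 0.0301
```

```bash
python3 st.py; python3 - <<'E'
from plant import read_camera
import cv2
for n in ['scene','side']: cv2.imwrite(f'pics/{n}3.png',read_camera(n)['frame'])
E
```

```text
1.5120008889835312 0.24280802402425428 -0.007571579898050188 0.030121136420239933 [-166.73312275    0.73849193   81.86860691] [-0.35016392 -0.57434132  0.10572316] [-0.01902558 -0.11592552 -0.02595832]
```

View pics/side3.png

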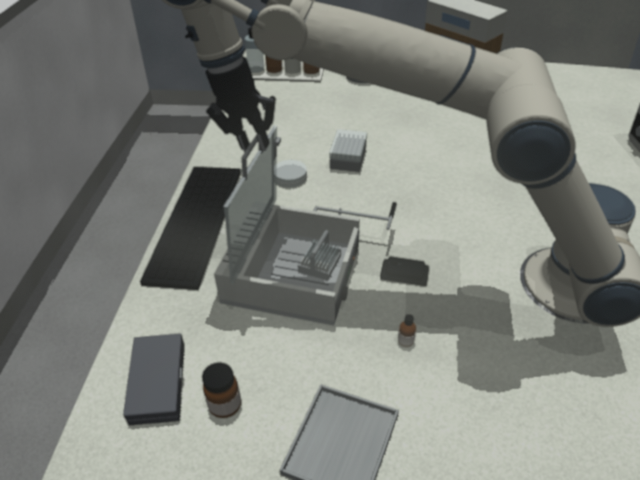

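View pics/scene3.png

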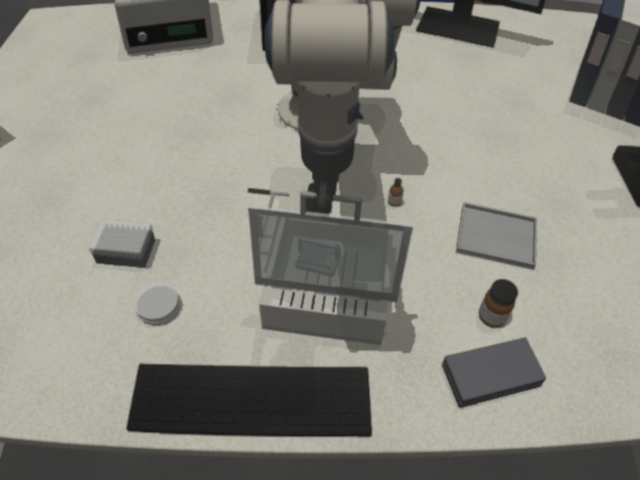

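The flap stands nearly upright by itself with the fingers open. I'll back off upward and move over to the stay's grip.

```bash
cat > grip.py <<'E'
from arc import *
def stayG(b,y=-.192,r=.174): return D2W((-.015-r*np.cos(b),y,.07+r*np.sin(b)),DP)[0]
E
python3 - <<'E'
from grip import *
from plant import sensors
s=sensors.read_state()
Rm=R.from_euler('xyz',s['ee_rot'],degrees=True)
a=(s['tcp_pos']-Rm.as_matrix()@[0,0,.07],Rm)
G=stayG(0); q,Q=pose(G+[0,0,.2],0)
mid=pose(D2W((-.06,-.15,.37),DP)[0]*1.0,0)
q2,Q2=pose(G+[0,0,.07],5)
steps([a,mid,(q2,Q2)],s)
E
```

```text
[[0,0,-3.5,0,0,0],[0,0,-3.5,0,0,0],[-3.6,-3.5,1.6,-3.3,0.2,0],[-3.6,-3.5,1.4,-3.3,0.2,0],[-3.6,-3.6,1.2,-3.3,0.2,0]]
[[-3.6,-3.7,1,-3.3,0.2,0],[-0.8,-2.7,4.6,-1,0,0],[-0.8,-2.8,4.6,-1,0,0],[-0.8,-2.8,4.5,-1,0,0],[-0.8,-2.9,4.5,-1,0,0]]
[[-0.8,-3,4.4,-1,0,0],[0,0,0,0,0,0],[0,0,0,0,0,0],[0,0,0,0,0,0],[0,0,0,0,0,0]]
```

Emit:
servo_tool --pt "0 0 -3.5 0 0 0" --pt "0 0 -3.5 0 0 0" --pt "-3.6 -3.5 0.8 -3.3 0 0" --pt "-3.6 -3.5 1.4 -3.3 0 0" --pt "-3.6 -3.6 1.2 -3.3 0 0"

```text
time_s: 8.57
tcp_pos: [0.5863, -0.0711, 0.4186]
ee_rot: [-175.4, 0.7, 82.0]
force: [0.2, -0.8, 1.0]
finger_gap: 0.03
```

Emit:
servo_tool --pt "-3.6 -3.7 1 -3.3 0 0" --pt "-0.8 -2.7 4.6 -1 0 0" --pt "-0.8 -2.8 4.6 -1 0 0" --pt "-0.8 -2.8 4.5 -1 0 0" --pt "-0.8 -2.9 4 -1 0 0"

```text
time_s: 9.2
tcp_pos: [0.421, -0.1227, 0.2396]
ee_rot: [175.1, 1.1, 81.8]
force: [0.2, -0.2, 0.8]
finger_gap: 0.0297
```

```bash
python3 - <<'E'
from grip import *
from plant import sensors,read_camera
s=sensors.read_state();print(s['tcp_pos'],s['ee_rot'])
G=stayG(0)
q2,Q2=pose(G+[0,0,.07],5)
steps([(q2,Q2)],s)
c=read_camera('wrist');V=view(c,s);f=c['frame'].copy()
for P in [(-.189,-.189,.07),(-.189,-.155,.07),(-.189,-.215,.07),(-.015,-.155,.07)]:
    u=proj(D2W(P,DP),c,V)[0];cv2.circle(f,tuple(int(v) for v in u),2,(0,0,255),-1)
cv2.imwrite('pics/w4.png',f)
cv2.imwrite('pics/side4.png',read_camera('side')['frame'])
E
```

```text
[ 0.42103363 -0.12269224  0.23958213] [175.10353343   1.07135047  81.81600386]
[[-1.2,-2,4.4,-0.1,1.1,0.1],[0,0,0,0,0,0],[0,0,0,0,0,0],[0,0,0,0,0,0],[0,0,0,0,0,0]]
```

View pics/w4.png

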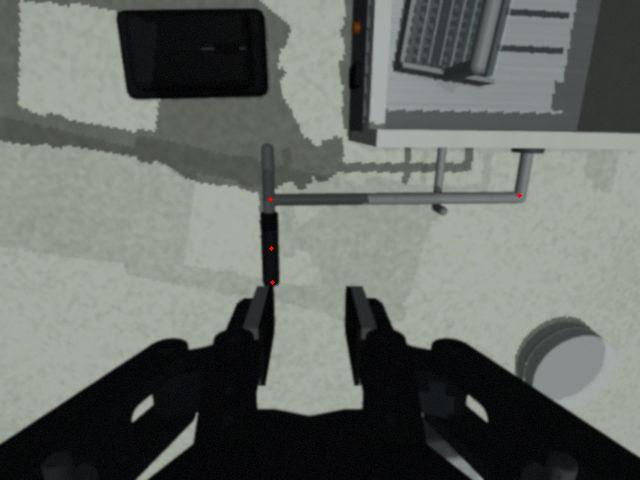

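View pics/side4.png

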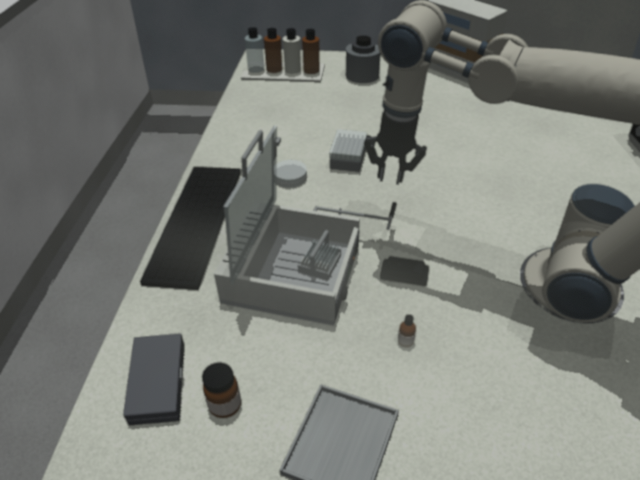

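The sleeve lies under the projected points, at (271,215)–(272,283). Going down to it.

Emit:
servo_tool --pt "-1.2 -2 3.0 0 0.5 0" --pt "-0.1 -0.1 2.0 0 0.5 0" --pt "0 0 2.5 0 0 0" --pt "0 0 2.5 0 0 0" --pt "0 0 1.4 0 0 0"

```text
time_s: 9.93
tcp_pos: [0.4102, -0.1349, 0.1285]
ee_rot: [174.4, 0.2, 81.8]
force: [-10.7, 1.0, 6.9]
finger_gap: 0.0302
```

```bash
python3 - <<'E'
from grip import *
from plant import sensors,read_camera
s=sensors.read_state();print(s['tcp_pos'],s['ee_rot'],s['force'])
G=stayG(0)
steps([pose(G,5)],s,ns=[1])
c=read_camera('wrist');V=view(c,s);f=c['frame'].copy()
cv2.imwrite('pics/w5.png',f)
E
```

```text
[ 0.41020397 -0.13493594  0.12849356] [174.35757944   0.19835408  81.80136773] [-10.67779916   1.03497277   6.89498794]
[[0.1,-0.8,0.4,0.6,0.2,0],[0,0,0,0,0,0],[0,0,0,0,0,0],[0,0,0,0,0,0],[0,0,0,0,0,0]]
```

View pics/w5.png

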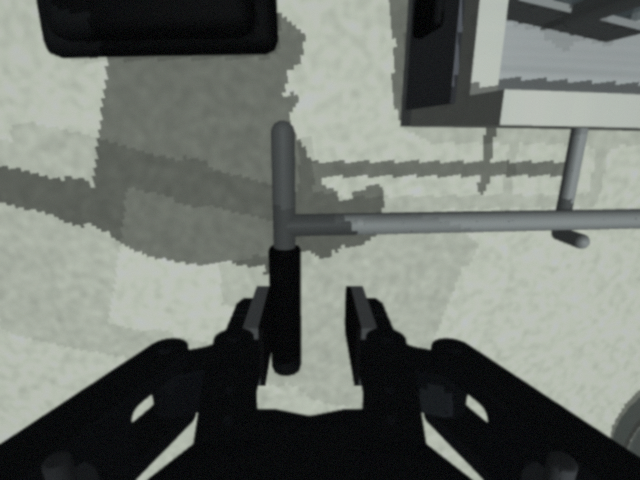

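Force −10.7 N in x means the left finger touches the sleeve (285,310). I'll shift 8 mm in tool −y, then close.

Emit:
servo_tool --pt "0 -0.8 0 0 0 0" --pt "0 0 0.4 0 0 0" --pt "0 0 0 0 0 0" --pt "0 0 0 0 0 0" --pt "0 0 0 0 0 0"

```text
time_s: 10.6
tcp_pos: [0.4046, -0.1341, 0.1265]
ee_rot: [174.0, 0.3, 81.8]
force: [0.2, -0.2, -0.0]
finger_gap: 0.0301
```

Emit:
servo_tool --pt "0 0 0 0 0 0" --pt "0 0 0 0 0 0" --pt "0 0 0 0 0 0" --pt "0 0 0 0 0 0" --pt "0 0 0 0 0 0" --claw 0 --grip_force 30

```text
time_s: 11.22
tcp_pos: [0.4014, -0.1337, 0.1263]
ee_rot: [174.6, 0.2, 81.8]
force: [-1.4, 0.4, 0.6]
finger_gap: 0.0107
```

```bash
cat > st2.py <<'E'
from grip import *
from plant import sensors
import sys
s=sensors.read_state()
Rm=R.from_euler('xyz',s['ee_rot'],degrees=True).as_matrix();G=s['tcp_pos']+Rm@[0,0,.054]
ca,sa=np.cos(DP[2]),np.sin(DP[2]);d=G[:2]-DP[:2];x=ca*d[0]+sa*d[1];y=-sa*d[0]+ca*d[1]
v=np.array([-.015-x,G[2]-.07]);b=np.arctan2(v[1],v[0]);r=np.hypot(*v);print('stay',b,r,y,s['finger_gap'],s['ee_rot'],s['force'])
if len(sys.argv)>1:
    b1=float(sys.argv[1]);N=int(sys.argv[2]);t1=float(sys.argv[3]);tl=(360-s['ee_rot'][0])%360-180
    steps([pose(stayG(b+(b1-b)*k/N,y,r),tl+(t1-tl)*k/N,yawd=s['ee_rot'][2]) for k in range(1,N+1)],s,ns=[1]*N)
E
python3 st2.py 1.95 25 -12
```

```text
stay 0.014333557007205785 0.17528868485600985 -0.19359680290536008 0.010724245238709353 [174.59982748   0.24236463  81.80578299] [-1.40196291  0.44495094  0.55674996]
[[0,0.3,-1.3,0.7,0.2,0],[0,0.4,-1.3,0.7,0,0],[0,0.4,-1.3,0.7,0,0],[0,0.5,-1.3,0.7,0,0],[0,0.6,-1.2,0.7,0,0]]
[[0,0.7,-1.2,0.7,0,0],[0,0.8,-1.2,0.7,0,0],[0,0.8,-1.1,0.7,0,0],[0,0.9,-1.1,0.7,0,0],[0,1,-1,0.7,0,0]]
[[0,1,-0.9,0.7,0,0],[0,1.1,-0.9,0.7,0,0],[0,1.2,-0.8,0.7,0,0],[0,1.2,-0.7,0.7,0,0],[0,1.3,-0.7,0.7,0,0]]
[[0,1.3,-0.6,0.7,0,0],[0,1.3,-0.5,0.7,0,0],[0,1.4,-0.4,0.7,0,0],[0,1.4,-0.3,0.7,0,0],[0,1.4,-0.2,0.7,0,0]]
[[0,1.4,-0.2,0.7,0,0],[0,1.4,-0.1,0.7,0,0],[0,1.4,0,0.7,0,0],[0,1.4,0.1,0.7,0,0],[0,1.4,0.2,0.7,0,0]]
```

Grip held (10.7 mm on the sleeve) and the angle and radius match. Swinging the stay up.

Emit:
servo_tool --pt "0 0.3 -1.3 0.7 0 0" --pt "0 0.4 -1.3 0.7 0 0" --pt "0 0.4 -1.3 0.7 0 0" --pt "0 0.5 -1.3 0.7 0 0" --pt "0 0.6 -1.2 0.7 0 0"

```text
time_s: 11.85
tcp_pos: [0.4183, -0.1362, 0.1944]
ee_rot: [178.7, 0.3, 81.8]
force: [-3.1, -0.3, -0.7]
finger_gap: 0.0111
```

Emit:
servo_tool --pt "0 0.7 -1.2 0.7 0 0" --pt "0 0.8 -1.2 0.7 0 0" --pt "0 0.8 -1.1 0.7 0 0" --pt "0 0.9 -1.1 0.7 0 0" --pt "0 1 -1 0.7 0 0"

```text
time_s: 12.48
tcp_pos: [0.4629, -0.1426, 0.2569]
ee_rot: [-177.7, 0.4, 81.8]
force: [-2.3, -0.9, -0.6]
finger_gap: 0.0107
```

```bash
python3 st2.py 1.95 15 -12
```

```text
stay 0.8350369112565431 0.17936408491927897 -0.1936857979335657 0.010733000464172063 [-177.73987235    0.35466171   81.75858633] [-2.30494078 -0.86033174 -0.59274452]
[[0,1,-0.9,0.6,0.4,0],[0,1.1,-0.8,0.6,0,0],[0,1.2,-0.8,0.6,0,0],[0,1.2,-0.7,0.6,0,0],[0,1.2,-0.6,0.6,0,0]]
[[0,1.3,-0.5,0.6,0,0],[0,1.3,-0.5,0.6,0,0],[0,1.3,-0.4,0.6,0,0],[0,1.4,-0.3,0.6,0,0],[0,1.4,-0.2,0.6,0,0]]
[[0,1.4,-0.1,0.6,0,0],[0,1.4,-0.1,0.6,0,0],[0,1.4,0,0.6,0,0],[0,1.4,0.1,0.6,0,0],[0,1.4,0.2,0.6,0,0]]
```

Emit:
servo_tool --pt "0 1.2 -0.7 0.6 0 0" --pt "0 1.2 -0.6 0.6 0 0" --pt "0 1.2 -0.8 0.6 0 0" --pt "0 1.2 -0.7 0.6 0 0" --pt "0 1.2 -0.6 0.6 0 0"

```text
time_s: 13.1
tcp_pos: [0.5267, -0.1519, 0.2964]
ee_rot: [-174.7, 0.5, 81.7]
force: [0.0, -2.3, -5.2]
finger_gap: 0.0106
```

```bash
python3 st2.py 1.95 10 -12
```

```text
stay 1.2429870084848005 0.18233940748556565 -0.19389347191753784 0.010615754718520155 [-174.70038894    0.49164485   81.71724826] [ 3.06143859e-03 -2.31912223e+00 -5.17383688e+00]
[[0,1.3,-0.5,0.7,0.5,0],[0,1.3,-0.4,0.7,0,0],[0,1.3,-0.3,0.7,0,0],[0,1.3,-0.3,0.7,0,0],[0,1.3,-0.2,0.7,0,0]]
[[0,1.3,-0.1,0.7,0,0],[0,1.4,0,0.7,0,0],[0,1.4,0,0.7,0,0],[0,1.3,0.1,0.7,0,0],[0,1.3,0.2,0.7,0,0]]
```

The radius has grown to 0.182, so the sleeve is creeping toward the fingertips. I'll feed it back in while continuing.

Emit:
servo_tool --pt "0 1.3 0 0.7 0 0" --pt "0 1.3 0 0.7 0 0" --pt "0 1.3 0 0.7 0 0" --pt "0 1.3 0 0.7 0 0" --pt "0 1.3 0 0.7 0 0"

```text
time_s: 13.72
tcp_pos: [0.5946, -0.1617, 0.3054]
ee_rot: [-172.0, 0.7, 81.7]
force: [-1.4, -1.1, 6.7]
finger_gap: 0.0104
```

```bash
python3 st2.py 1.97 5 -12
```

```text
stay 1.6114601298175828 0.18205604561828725 -0.19409054700494516 0.010421795976154944 [-172.01989137    0.7028414    81.69583116] [-1.41388243 -1.12565572  6.65179324]
[[-0.1,1.4,-0.1,0.8,0.7,-0.1],[0,1.4,0,0.8,0,0],[0,1.4,0.1,0.8,0,0],[0,1.4,0.1,0.8,0,0],[0,1.4,0.2,0.8,0,0]]
```

Emit:
servo_tool --pt "0 1.4 0.2 0.8 0 0" --pt "0 1.4 0.2 0.8 0 0" --pt "0 1.4 0.3 0.8 0 0" --pt "0 1.4 0.3 0.8 0 0" --pt "0 1.0 0.3 0.8 0 0"

```text
time_s: 14.35
tcp_pos: [0.6619, -0.1715, 0.2897]
ee_rot: [-168.5, 0.8, 81.7]
force: [-1.9, -0.6, -0.2]
finger_gap: 0.0105
```

```bash
python3 st2.py 2.05 2 -12;python3 - <<'E'
from plant import read_camera
import cv2
for n in ['scene','side','wrist']: cv2.imwrite(f'pics/{n}6.png',read_camera(n)['frame'])
E
```

```text
stay 1.9789858388975845 0.1817457280224783 -0.19424468126518676 0.010494143476129834 [-168.52292317    0.7967378    81.70440399] [-1.85358708 -0.59949635 -0.16494733]
[[-0.1,0.7,0.1,0.3,0.8,-0.2],[0,0.6,0.2,0.3,0,0],[0,0,0,0,0,0],[0,0,0,0,0,0],[0,0,0,0,0,0]]
```

View pics/side6.png

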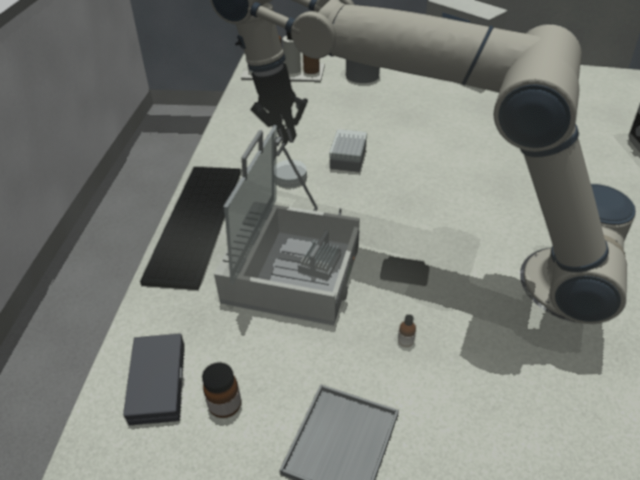

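View pics/scene6.png

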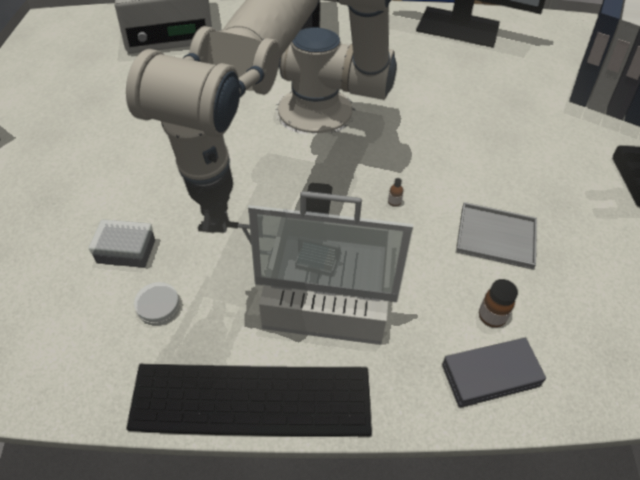

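View pics/wrist6.png

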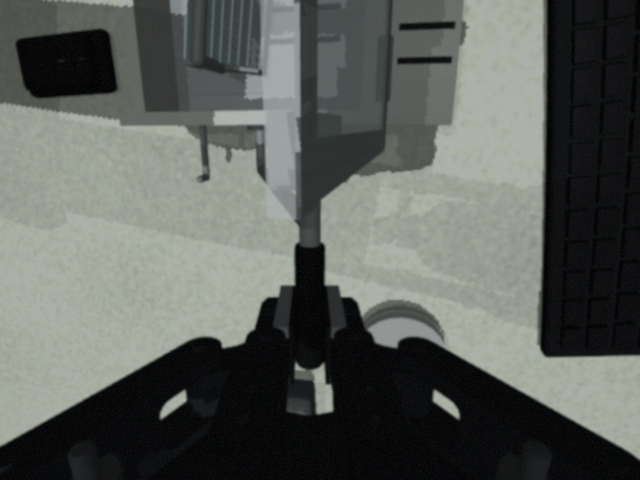

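The stay is now nearly leaning on the flap, with the sleeve at (310,300) in the wrist view. A little further, then release.

Emit:
servo_tool --pt "0 0.5 0.1 0.3 0 0" --pt "0 0.4 0.1 0 0 0" --pt "0 0 0 0 0 0" --pt "0 0 0 0 0 0" --pt "0 0 0 0 0 0"

```text
time_s: 15.12
tcp_pos: [0.6702, -0.1728, 0.2853]
ee_rot: [-168.2, 0.8, 81.7]
force: [-0.9, 0.1, -1.7]
finger_gap: 0.0106
```

```bash
python3 st2.py
```

```text
stay 2.0292378614157003 0.1811798003586422 -0.1942666772470969 0.010554621240265759 [-168.16515919    0.77853592   81.70348038] [-0.93707518  0.11479473 -1.7033408 ]
```

Close to 2.05. Opening, then lifting off.

Emit:
servo_tool --pt "0 0 0 0 0 0" --pt "0 0 0 0 0 0" --pt "0 0 0 0 0 0" --pt "0 0 0 0 0 0" --pt "0 0 0 0 0 0" --claw 3

```text
time_s: 15.75
tcp_pos: [0.6707, -0.1724, 0.2875]
ee_rot: [-168.5, 0.8, 81.7]
force: [0.2, -0.6, -0.1]
finger_gap: 0.0301
```

Emit:
servo_tool --pt "0 0 -1.5 0 0 0" --pt "0 0 -2.5 0 0 0" --pt "0 0 -3 0 0 0" --pt "0 0 -3 0 0 0" --pt "0 0 -3 0 0 0"

```text
time_s: 16.38
tcp_pos: [0.6935, -0.1735, 0.4126]
ee_rot: [-168.2, 0.7, 81.8]
force: [36.5, -7.7, 46.8]
finger_gap: 0.0298
```

```bash
python3 - <<'E'
from plant import read_camera,sensors
from arc import *
import cv2
for n in ['scene','side']: cv2.imwrite(f'pics/{n}7.png',cv2.resize(read_camera(n)['frame'][120:340,200:420],None,fx=2.7,fy=2.7))
s=sensors.read_state();print(s['tcp_pos'],s['qpos'])
G=flapH(1.5,0); Rm=R.from_euler('xyz',s['ee_rot'],degrees=True)
q,Q=pose(G+[0.0,0,.08],-12)
up=s['tcp_pos'].copy();up[2]=q[2]
steps([(up,Rm),(q,Q)],s)
E
```

```text
[ 0.69414386 -0.17366772  0.40751152] [-15.92047692  44.42810717   9.99303051  -3.36540567 137.65791281
  -9.86062423]
[[-0.1,-1.2,-5.4,0,0,0],[4.8,-0.7,0.1,-0.1,0.2,0],[4.8,-0.7,0.1,-0.1,0.2,0],[4.8,-0.7,0.1,-0.1,0.2,0],[4.8,-0.7,0.1,-0.1,0.2,0]]
```

View pics/side7.png

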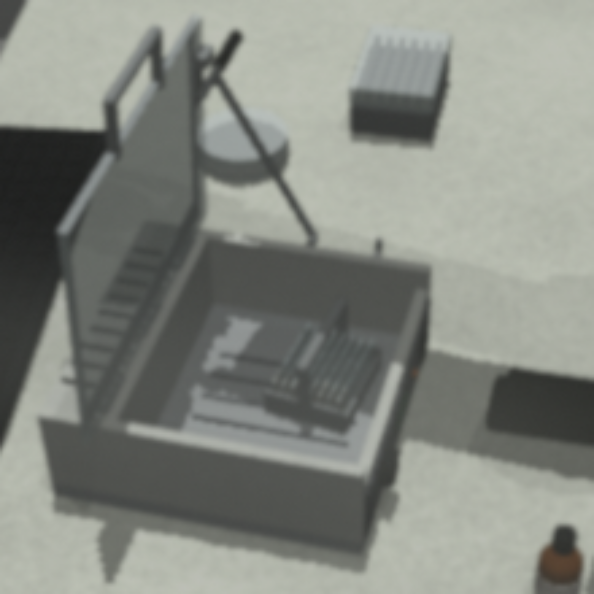

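View pics/scene7.png

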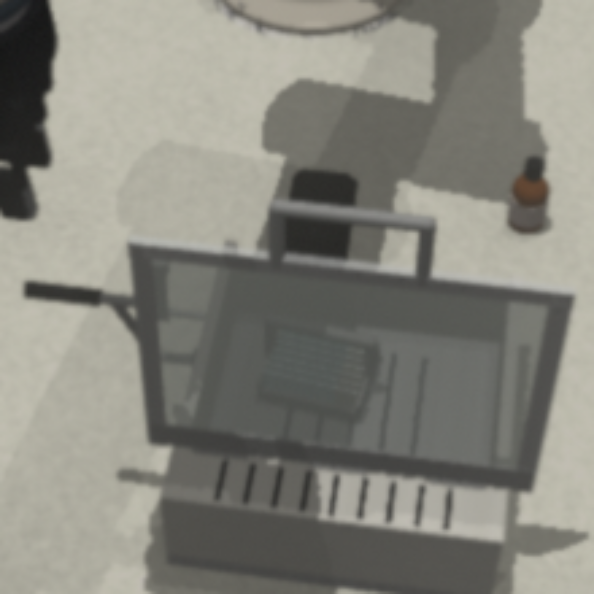

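The flap is standing and the stay leans on it. The retreat ran into the joint‑3 limit (10.0° against 9.68°), so I'll come back toward the robot and untilt.

Emit:
servo_tool --pt "0 -2 0 -2 0 0" --pt "0 -3 0 -4 0 0" --pt "0 -3 0 -4 0 0" --pt "0 -1 0 -4 0 0" --pt "0 0 0 -2 0 0"

```text
time_s: 17.1
tcp_pos: [0.6073, -0.1615, 0.4173]
ee_rot: [175.5, 0.7, 81.7]
force: [-0.0, 0.4, 0.3]
finger_gap: 0.0302
```

```bash
python3 - <<'E'
from plant import sensors
from arc import *
s=sensors.read_state();print(s['tcp_pos'],s['ee_rot'],s['qpos'],s['force'])
G=flapH(1.5,0)
q,Q=pose(G+[0.0,0,.06],5);print(q)
up=q.copy();up[:2]=D2W((.0,-.1,0),DP)[0][:2]
steps([(up,Q),(q,Q)],s)
E
```

```text
[ 0.60733062 -0.16149219  0.41734822] [175.53222694   0.70157497  81.73327765] [-1.80205831e+01  9.67181634e+00  5.40783630e+01  7.19411061e-02
  1.11727886e+02 -9.75195738e+00] [-0.04688924  0.37848266  0.27295731]
[0.67813037 0.02164734 0.44340552]
[[4.6,-0.5,-1.4,-0.3,0.4,0],[4.6,-0.5,-1.4,-0.3,0.4,0],[3.3,1.9,0.2,0,0,0],[3.3,1.9,0.2,0,0,0],[3.3,1.9,0.2,0,0,0]]
```

Emit:
servo_tool --pt "4.6 -0.5 -1.4 -0.3 0 0" --pt "4.6 -0.5 -1.4 -0.3 0 0" --pt "3.3 1.9 0 0 0 0" --pt "3.3 1.9 0.2 0 0 0" --pt "3.3 1.9 0.2 0 0 0"

```text
time_s: 17.73
tcp_pos: [0.679, 0.0236, 0.4544]
ee_rot: [173.6, 0.6, 81.4]
force: [0.0, 0.2, -0.2]
finger_gap: 0.0301
```

```bash
python3 - <<'E'
from plant import sensors,read_camera
from arc import *
s=sensors.read_state();print(s['tcp_pos'],s['ee_rot'],s['qpos'],s['force'])
c=read_camera('wrist');V=view(c,s);f=c['frame']
for a,col in((1.45,(0,255,0)),(1.5,(0,0,255)),(1.55,(255,0,0))):
  for y in(-.045,.045):
    u=proj(flapH(a,y),c,V)[0];cv2.circle(f,tuple(int(v) for v in u),2,col,-1)
cv2.imwrite('pics/w8.png',f)
q,Q=pose(flapH(1.5,0),5)
steps([(q,Q)],s,ns=[4])
E
```

```text
[0.67900689 0.02363641 0.4544243 ] [173.63211477   0.64521314  81.36895147] [ -0.25869346  19.49994609  38.6483051   -1.73020073 115.63342632
   7.50317705] [ 0.00088859  0.171567   -0.20473908]
[[0,-0.2,1.8,0.3,0.2,-0.1],[0,-0.2,1.8,0.3,0.2,-0.1],[0,-0.2,1.8,0.3,0.2,-0.1],[0,-0.2,1.8,0.3,0.2,-0.1],[0,0,0,0,0,0]]
```

View pics/w8.png

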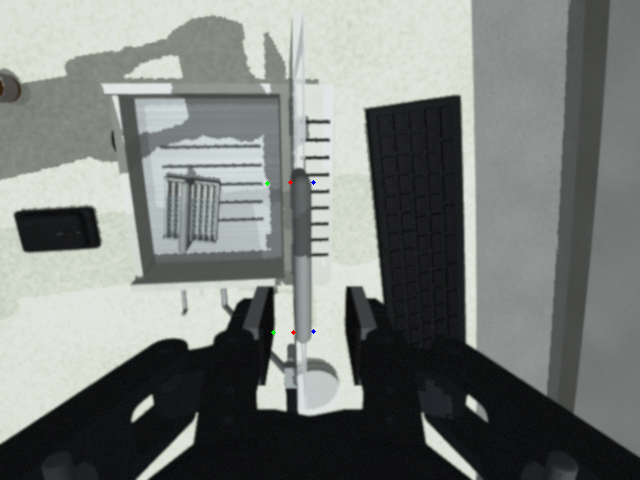

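Flap reads about 1.52 and the handle bar (column 301) sits between the pads. Descending onto it and closing. The rack handle also shows, at (184,178)–(183,248).

Emit:
servo_tool --pt "0 -0.1 1.8 0.3 0 0" --pt "0 -0.1 1.8 0.3 0 0" --pt "0 0 1.8 0.3 0 0" --pt "0 0 1.8 0 0 0" --pt "0 0 0 0 0 0"

```text
time_s: 18.4
tcp_pos: [0.6885, 0.0279, 0.3822]
ee_rot: [174.0, 0.4, 81.8]
force: [-0.1, -0.4, 0.0]
finger_gap: 0.03
```

```bash
python3 st.py
```

```text
1.5552877773096134 0.23850580675458619 0.007309144572406395 0.030046472447153073 [173.9879672    0.41395353  81.79429379] [-0.138312   -0.35981525  0.0256383 ] [0.01870659 0.06271159 0.00739576]
```

Emit:
servo_tool --pt "0 0 0 0 0 0" --pt "0 0 0 0 0 0" --pt "0 0 0 0 0 0" --pt "0 0 0 0 0 0" --pt "0 0 0 0 0 0" --claw 0 --grip_force 40

```text
time_s: 19.02
tcp_pos: [0.6886, 0.0278, 0.384]
ee_rot: [173.9, 0.4, 81.8]
force: [0.0, 0.4, -4.0]
finger_gap: 0.008
```

```bash
python3 st.py 1.24 15 20
```

```text
1.5562937149353806 0.24030204560542498 0.007194317266693552 0.00798220433510929 [173.87340995   0.38780178  81.77951393] [ 0.02885787  0.39784474 -4.00897938] [ 0.0433789   0.08258973 -0.05863835]
[[0,-0.6,0,-0.9,0.4,0],[0,-0.6,0,-0.9,0,0],[0,-0.6,0,-0.9,0,0],[0,-0.6,0,-0.9,0,0],[0,-0.6,0,-0.9,0,0]]
[[0,-0.6,0,-0.9,0,0],[0,-0.6,0,-0.9,0,0],[0,-0.6,0,-0.9,0,0],[0,-0.6,0,-0.9,0,0],[0,-0.6,0,-0.9,0,0]]
[[0,-0.6,0,-0.9,0,0],[0,-0.6,0,-0.9,0,0],[0,-0.6,0,-0.9,0,0],[0,-0.6,0,-0.9,0,0],[0,-0.6,0,-0.9,0,0]]
```

Emit:
servo_tool --pt "0 -0.6 0 -0.9 0 0" --pt "0 -0.6 0 -0.9 0 0" --pt "0 -0.6 0 -0.9 0 0" --pt "0 -0.6 0 -0.9 0 0" --pt "0 -0.6 0 -0.9 0 0"

```text
time_s: 19.65
tcp_pos: [0.6588, 0.0321, 0.3815]
ee_rot: [168.9, 0.3, 81.8]
force: [1.7, -0.1, -1.9]
finger_gap: 0.0088
```

```bash
python3 st.py 1.26 10 18
```

```text
1.4501635737779575 0.2402943198509995 0.007294432834606789 0.008809876614380497 [168.86163347   0.33918759  81.77467421] [ 1.67459907 -0.12269277 -1.92534929] [ 0.04089931 -0.11370117  0.00103218]
[[0,-0.5,0,-0.7,0.3,0.1],[0,-0.5,0,-0.7,0,0],[0,-0.5,0,-0.7,0,0],[0,-0.5,0,-0.7,0,0],[0,-0.5,0,-0.7,0,0]]
[[0,-0.5,0,-0.7,0,0],[0,-0.5,0,-0.7,0,0],[0,-0.5,0,-0.7,0,0],[0,-0.5,0,-0.7,0,0],[0,-0.5,0,-0.7,0,0]]
```

Emit:
servo_tool --pt "0 -0.5 0 -0.7 0 0" --pt "0 -0.5 0 -0.7 0 0" --pt "0 -0.5 0 -0.7 0 0" --pt "0 -0.5 0 -0.7 0 0" --pt "0 -0.5 0 -0.7 0 0"

```text
time_s: 20.27
tcp_pos: [0.633, 0.0359, 0.3768]
ee_rot: [165.0, 0.3, 81.8]
force: [1.7, -0.3, -0.7]
finger_gap: 0.0086
```

```bash
python3 st.py 1.26 5 18;  python3 - <<'E'
from plant import read_camera
import cv2
for n in ['scene','side']: cv2.imwrite(f'pics/{n}9.png',cv2.resize(read_camera(n)['frame'][120:340,200:420],None,fx=2.7,fy=2.7))
E
```

```text
1.355297058407042 0.24023592586954148 0.007375226455386416 0.00859003110614097 [164.97561185   0.30850739  81.78132472] [ 1.65520298 -0.34912719 -0.66420361] [ 0.04007534 -0.19458568  0.00551361]
[[0,-0.5,0,-0.6,0.3,0.1],[0,-0.5,0,-0.6,0,0],[0,-0.5,0,-0.6,0,0],[0,-0.5,0,-0.6,0,0],[0,-0.5,0,-0.6,0,0]]
```

View pics/side9.png

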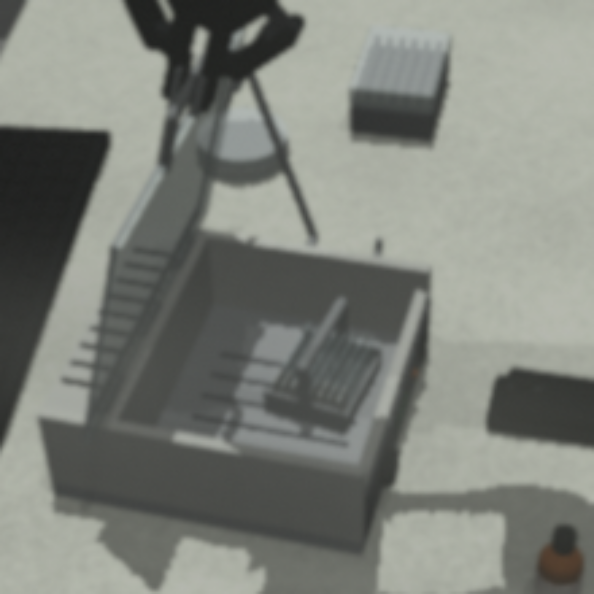

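View pics/scene9.png

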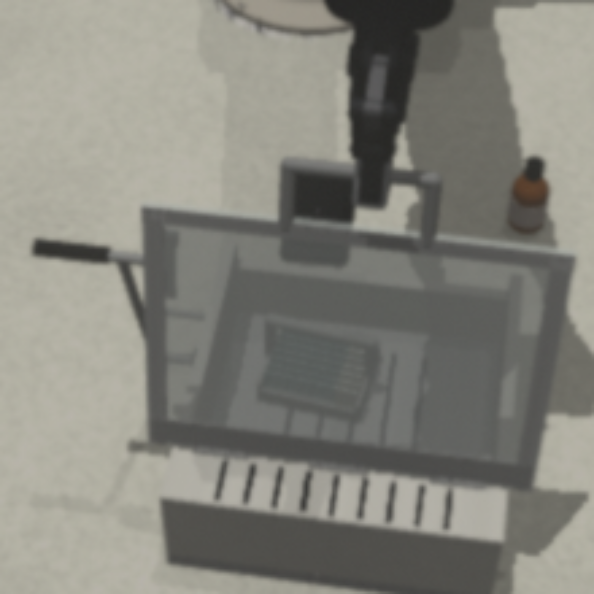

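The stay's end is sliding along the underside as the flap comes down. Continuing slowly.

Emit:
servo_tool --pt "0 -0.4 0 -0.6 0 0" --pt "0 -0.4 0 -0.6 0 0" --pt "0 -0.4 0 -0.6 0 0" --pt "0 -0.3 0 -0.6 0 0" --pt "0 -0.3 0 -0.6 0 0"

```text
time_s: 21.0
tcp_pos: [0.6148, 0.0386, 0.3721]
ee_rot: [161.8, 0.3, 81.8]
force: [0.2, 0.4, -0.3]
finger_gap: 0.0086
```

```bash
python3 st.py
```

```text
1.2886161943978924 0.24026890877122364 0.007436223584879203 0.00861092698616712 [161.76288137   0.29707783  81.7898117 ] [ 0.20531806  0.41596857 -0.31495714] [ 0.06897668 -0.06968135  0.01705257]
```

Emit:
servo_tool --pt "0 -0.2 0 -0.4 0 0" --pt "0 -0.2 0 -0.4 0 0" --pt "0 -0.2 0 0 0 0" --pt "0 0 0 0 0 0" --pt "0 0 0 0 0 0"

```text
time_s: 21.62
tcp_pos: [0.6085, 0.0395, 0.3701]
ee_rot: [160.9, 0.3, 81.8]
force: [0.1, 0.2, -1.1]
finger_gap: 0.0081
```

```bash
python3 st.py; python3 - <<'E'
from plant import read_camera
import cv2
f=read_camera('side')['frame']; cv2.imwrite('pics/side10.png',cv2.resize(f[110:260,230:350],None,fx=4,fy=4,interpolation=cv2.INTER_CUBIC))
f=read_camera('scene')['frame']; cv2.imwrite('pics/scene10.png',cv2.resize(f[170:300,200:300],None,fx=4.6,fy=4.6,interpolation=cv2.INTER_CUBIC))
E
```

```text
1.264212327374742 0.24027808009068555 0.007415004149396008 0.008124732263003863 [160.89476243   0.29450253  81.79181518] [ 0.14161699  0.17780243 -1.08505439] [ 0.1020137  -0.12541851  0.0020022 ]
```

View pics/side10.png

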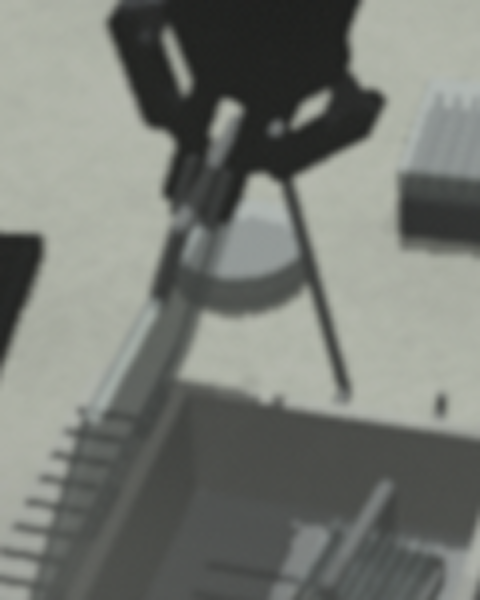

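View pics/scene10.png

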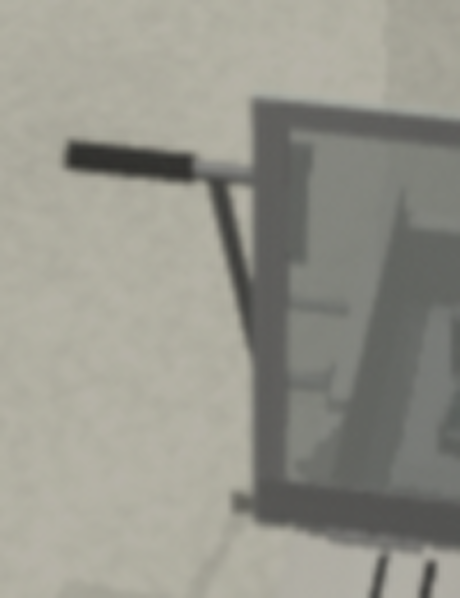

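```bash
cat > chk.py <<'E'
from grip import *
from plant import read_camera
c=read_camera('scene');f=c['frame']
for b in (1.6,1.7,1.74,1.78,1.82,1.9,2.0): print(b,proj([stayG(b,-.163,.174),stayG(b,-.189,.174),stayG(b,-.215,.174)],c,c['view']).round(1).tolist())
for a in (1.2,1.23,1.25,1.27,1.3): print(a,proj([D2W((.075-.2*np.cos(a),y,.09+.2*np.sin(a)),DP)[0] for y in(-.138,.138)]+[flapH(a,y) for y in (-.045,.045)],c,c['view']).round(1).tolist())
E
python3 chk.py
```

```text
1.6 [[246.7, 192.7], [232.9, 191.2], [219.3, 189.8]]
1.7 [[244.6, 199.9], [230.7, 198.4], [217.0, 196.9]]
1.74 [[243.8, 203.0], [229.9, 201.5], [216.1, 200.0]]
1.78 [[243.0, 206.2], [229.0, 204.7], [215.2, 203.1]]
1.82 [[242.2, 209.5], [228.2, 208.0], [214.3, 206.4]]
1.9 [[240.7, 216.4], [226.6, 214.8], [212.7, 213.2]]
2.0 [[239.0, 225.5], [224.8, 223.9], [210.8, 222.2]]
1.2 [[257.4, 186.1], [414.0, 203.2], [310.5, 171.0], [362.8, 176.5]]
1.23 [[256.6, 187.4], [414.1, 204.7], [309.9, 172.6], [362.6, 178.2]]
1.25 [[256.1, 188.4], [414.2, 205.8], [309.5, 173.8], [362.4, 179.4]]
1.27 [[255.6, 189.4], [414.2, 206.8], [309.1, 175.0], [362.2, 180.7]]
1.3 [[254.9, 191.0], [414.3, 208.6], [308.5, 176.9], [362.0, 182.7]]
```

The stay reads about 1.78 from the sleeve at scene pixel (228,205), which is close to seated. I'll ease down 3 mm more and watch the force.

Emit:
servo_tool --pt "0 -0.2 0 -0.3 0 0" --pt "0 -0.2 0 -0.3 0 0" --pt "0 0 0 0 0 0" --pt "0 0 0 0 0 0" --pt "0 0 0 0 0 0"

```text
time_s: 22.4
tcp_pos: [0.6064, 0.0398, 0.3694]
ee_rot: [159.9, 0.3, 81.8]
force: [3.0, 0.6, -1.0]
finger_gap: 0.0082
```

```bash
python3 st.py
```

```text
1.2591218413100247 0.24028769607234016 0.007463161841673233 0.008214705318052669 [159.86565526   0.26039131  81.78140766] [ 3.03442586  0.57827757 -0.97698355] [ 0.07792116 -0.35250753  0.02586831]
```

The move was resisted (+3 N, 1.2 mm of the 4 mm), so the flap is bearing on the stay. Releasing.

Emit:
servo_tool --pt "0 0 0 0 0 0" --pt "0 0 0 0 0 0" --pt "0 0 0 0 0 0" --pt "0 0 0 0 0 0" --pt "0 0 0 0 0 0" --claw 3

```text
time_s: 23.02
tcp_pos: [0.6053, 0.0397, 0.3692]
ee_rot: [160.0, 0.3, 81.8]
force: [0.2, -0.2, -0.2]
finger_gap: 0.0298
```

```bash
python3 st.py; python3 - <<'E'
from plant import read_camera
import cv2
f=read_camera('side')['frame']; cv2.imwrite('pics/side11.png',cv2.resize(f[110:260,230:350],None,fx=4,fy=4,interpolation=cv2.INTER_CUBIC))
f=read_camera('scene')['frame']; cv2.imwrite('pics/scene11.png',cv2.resize(f[150:300,200:420],None,fx=3.5,fy=3.5,interpolation=cv2.INTER_CUBIC))
E
```

```text
1.253822701803009 0.2404454988567884 0.007196965111388361 0.029838362088004274 [160.04104704   0.30333588  81.7772686 ] [ 0.15540778 -0.1964267  -0.16410489] [0.03491095 0.15908134 0.02015166]
```

View pics/scene11.png

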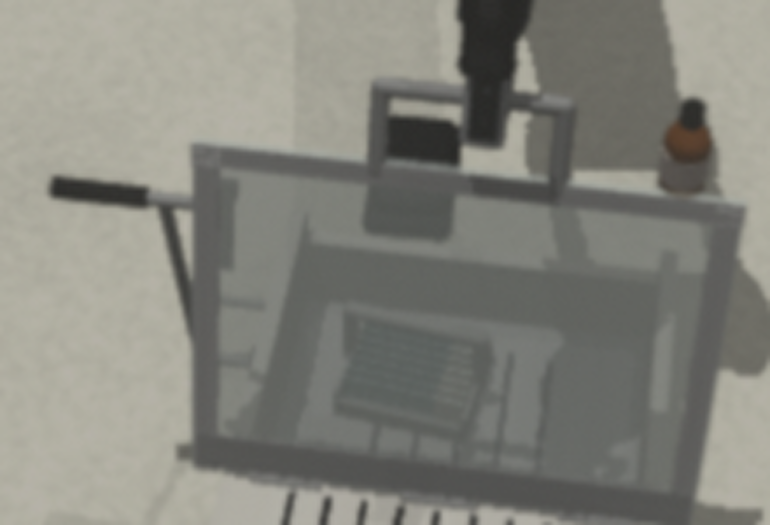

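Still propped after release: handle ends at (307,174)/(363,179) give flap ≈1.26, stay ≈1.78. Backing off up and toward the robot for a view of the rack.

Emit:
servo_tool --pt "0 0 -2 0 0 0" --pt "0 0 -3 0 0 0" --pt "0 -1 -3 0 0 0" --pt "0 -5 -0.5 0 0 0" --pt "0 -5 -0.5 0 0 0"

```text
time_s: 23.75
tcp_pos: [0.4697, 0.0592, 0.4239]
ee_rot: [159.8, 0.2, 81.7]
force: [-0.6, 0.8, 0.3]
finger_gap: 0.0299
```

```bash
python3 - <<'E'
from plant import sensors,read_camera
from h import *
s=sensors.read_state();print(s['tcp_pos'],s['ee_rot'],s['qpos'])
c=read_camera('wrist');cv2.imwrite('pics/w12.png',c['frame'])
cv2.imwrite('pics/side12.png',cv2.resize(read_camera('side')['frame'][110:330,210:430],None,fx=2.7,fy=2.7,interpolation=cv2.INTER_CUBIC))
E
```

```text
[0.46968519 0.05923978 0.42386356] [159.82854269   0.23213675  81.68987074] [  5.94902805 -24.39583848  86.14637886  -5.1431429   98.66755195
  12.56439205]
```

View pics/w12.png

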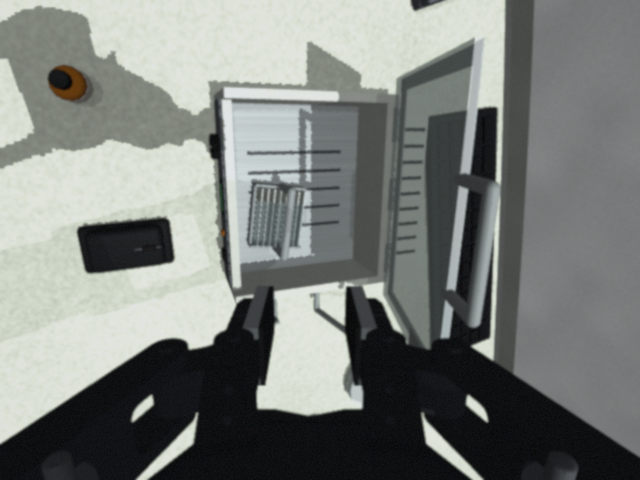

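View pics/side12.png

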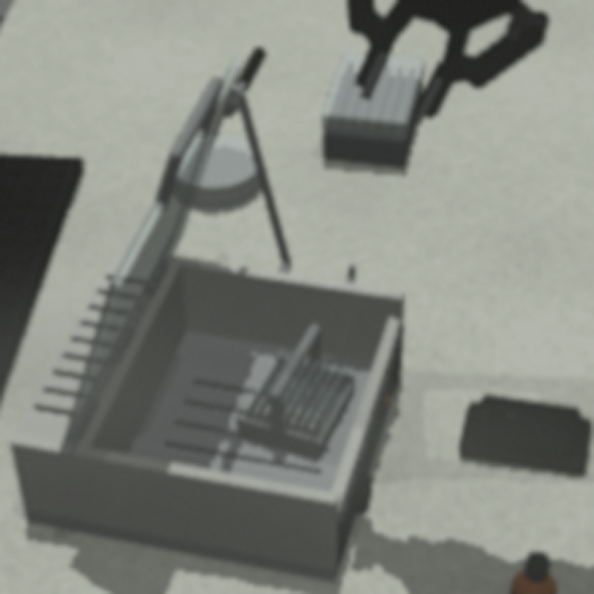

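```bash
python3 - <<'E'
import cv2
f=cv2.imread('pics/w12.png')[165:275,220:340]; cv2.imwrite('pics/w12z.png',cv2.resize(f,None,fx=5,fy=5,interpolation=cv2.INTER_CUBIC))
f=cv2.imread('pics/w8.png')[165:255,150:240]; cv2.imwrite('pics/w8z.png',cv2.resize(f,None,fx=6,fy=6,interpolation=cv2.INTER_CUBIC))
E
```

```text
(no output)
```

View pics/w12z.png

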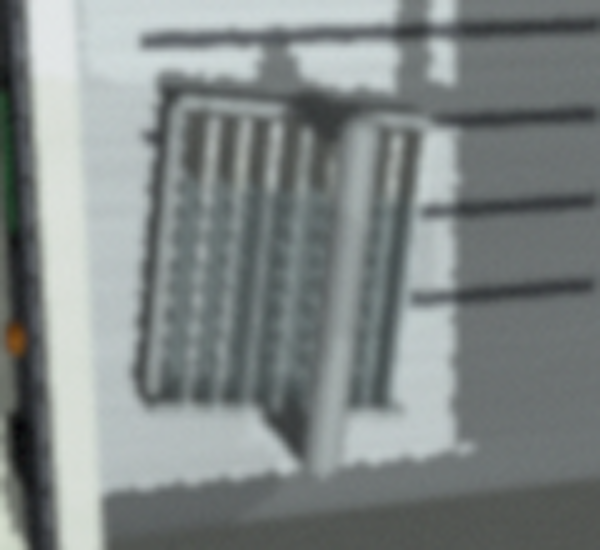

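View pics/w8z.png

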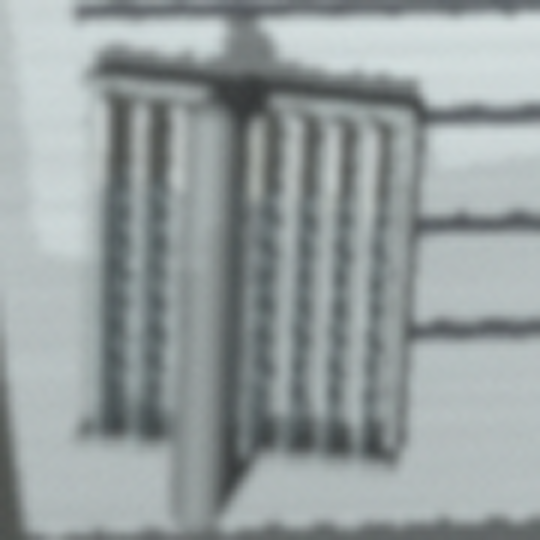

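```bash
python3 - <<'E'
from plant import sensors,read_camera
from h import *
c=read_camera('wrist')
s1=dict(tcp_pos=np.array([0.46968519,0.05923978,0.42386356]),ee_rot=np.array([159.82854269,0.23213675,81.68987074]))
s2=dict(tcp_pos=np.array([0.67900689,0.02363641,0.4544243]),ee_rot=np.array([173.63211477,0.64521314,81.36895147]))
V1,V2=view(c,s1),view(c,s2)
sd=read_camera('side')
A=[(293.4,187.4),(283.6,259.4)];B=[(185.5,180.8),(182.8,253.3)]
C=[(317/2.7+210,330/2.7+110),(276/2.7+210,402/2.7+110)] # side far(right end), near(left)
for px,V in((A,V1),(B,V2)):
    P=onz(px,.077,c,V);d=P[0]-P[1];print(P.round(4).tolist(),'mid',P.mean(0).round(4),'len',np.linalg.norm(d),'dir',np.degrees(np.arctan2(d[1],d[0])))
P=onz(C,.077,sd,sd['view']);print('side',P.round(4).tolist(),P.mean(0))
for i in range(2): print(tri([(A[i],c,V1),(B[i],c,V2)]).round(4))
print(np.degrees(DP[2]))
E
```

```text
[[0.577, 0.0488, 0.077], [0.5505, -0.037, 0.077]] mid [0.5638 0.0059 0.077 ] len 0.08977799656270816 dir 72.86523100480689
[[0.5768, 0.0496, 0.077], [0.5516, -0.038, 0.077]] mid [0.5642 0.0058 0.077 ] len 0.09113219347831622 dir 73.94636524640438
side [[0.5501, -0.0269, 0.077], [0.5733, 0.0591, 0.077]] [0.56167238 0.0161083  0.077     ]
[0.5768 0.0493 0.0777]
[ 0.551  -0.0383  0.0748]
-8.221944360127313
```

Two wrist views agree: rack handle middle at (0.564, 0.006, 0.076), direction 73.5°. I'll approach with a 15° forward tilt to stay clear of the propped flap.

```bash
python3 - <<'E'
from plant import sensors
from h import *
s=sensors.read_state()
q,Q=pose((.564,.006,.075),15,yawd=73.5,L=.057);b=q-Q.as_matrix()@[0,0,.10]
print(b,q)
steps([(b,Q)],s,ns=[5])
E
```

```text
[0.52503875 0.01754085 0.22665035] [0.54985483 0.01018999 0.13005777]
[[-0.7,-0.2,4.1,1.1,-0.5,1.6],[-0.6,-0.1,4.1,1.1,-0.5,1.6],[-0.6,-0.1,4.1,1.1,-0.5,1.6],[-0.6,0,4.1,1.1,-0.5,1.6],[-0.5,0.1,4.1,1.1,-0.5,1.6]]
```

Emit:
servo_tool --pt "-0.7 -0.2 4.1 1.1 -0.5 1.6" --pt "-0.6 -0.1 4.1 1.1 -0.5 1.6" --pt "-0.6 -0.1 4.1 1.1 -0.5 1.6" --pt "-0.6 0 4.1 1.1 -0.5 1.6" --pt "-0.5 0.1 3.6 1.1 -0.5 1.6" --claw 4

```text
time_s: 24.58
tcp_pos: [0.53, 0.0158, 0.2375]
ee_rot: [164.6, -0.1, 73.1]
force: [0.7, 0.2, 0.4]
finger_gap: 0.0401
```

```bash
python3 - <<'E'
from plant import sensors,read_camera
from h import *
s=sensors.read_state();print(s['tcp_pos'],s['ee_rot'])
c=read_camera('wrist');V=view(c,s);f=c['frame']
d=np.array([np.cos(np.radians(73.5)),np.sin(np.radians(73.5)),0])*.0405
for k in(-1,0,1):
    u=proj(np.array([.564,.006,.075])+k*d,c,V)[0];cv2.circle(f,tuple(int(v) for v in u),2,(0,0,255),-1)
cv2.imwrite('pics/w13.png',f)
q,Q=pose((.564,.006,.075),15,yawd=73.5,L=.057)
steps([(q,Q)],s,ns=[5])
E
```

```text
[0.52995113 0.01584296 0.23748769] [ 1.64627394e+02 -6.22849065e-02  7.30841347e+01]
[[0,-0.2,2.2,0.1,0,-0.1],[0,-0.2,2.2,0.1,0,-0.1],[0,-0.2,2.2,0.1,0,-0.1],[0,-0.2,2.2,0.1,0,-0.1],[0,-0.2,2.2,0.1,0,-0.1]]
```

View pics/w13.png

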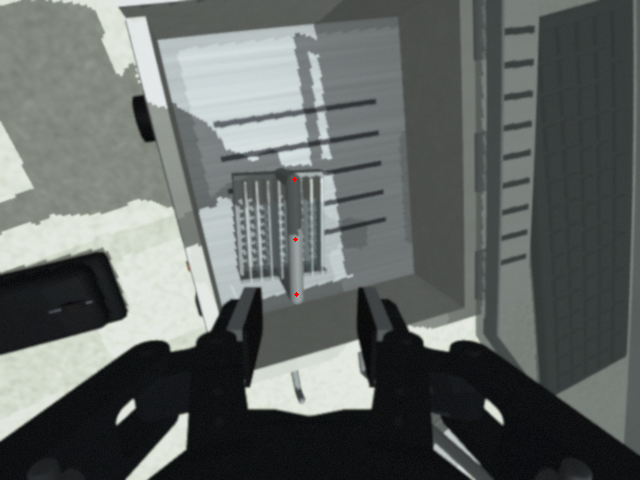

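The projected points fall on the rack's handle bar at (295,180)–(297,295), so I go down.

Emit:
servo_tool --pt "0 -0.3 2.2 0.1 0 0" --pt "0 -0.3 2.2 0.1 0 0" --pt "0 -0.2 2.2 0.1 0 0" --pt "0 -0.2 2.2 0.1 0 0" --pt "0 0 1.3 0 0 0"

```text
time_s: 25.25
tcp_pos: [0.5502, 0.009, 0.1334]
ee_rot: [165.3, 0.1, 73.0]
force: [-0.1, -0.0, 0.2]
finger_gap: 0.0398
```

```bash
python3 - <<'E'
from plant import sensors,read_camera
from h import *
s=sensors.read_state();print(s['tcp_pos'],s['ee_rot'],s['force'])
c=read_camera('wrist');cv2.imwrite('pics/w14.png',c['frame'])
cv2.imwrite('pics/side14.png',cv2.resize(read_camera('side')['frame'][110:330,210:430],None,fx=2.7,fy=2.7,interpolation=cv2.INTER_CUBIC))
q,Q=pose((.564,.006,.075),15,yawd=73.5,L=.057)
steps([(q,Q)],s,ns=[1])
E
```

```text
[0.55024794 0.00904094 0.13342154] [1.65308099e+02 6.40595624e-02 7.29702202e+01] [-0.08402947 -0.04127716  0.17071717]
[[0.1,-0.2,0.3,-0.3,0.2,-0.5],[0,0,0,0,0,0],[0,0,0,0,0,0],[0,0,0,0,0,0],[0,0,0,0,0,0]]
```

View pics/w14.png

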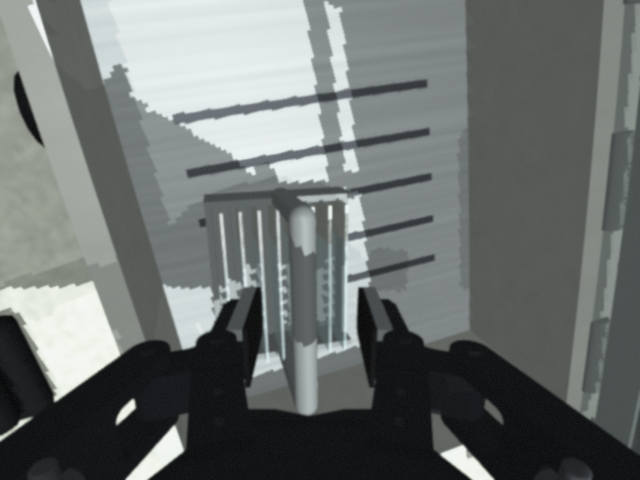

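View pics/side14.png

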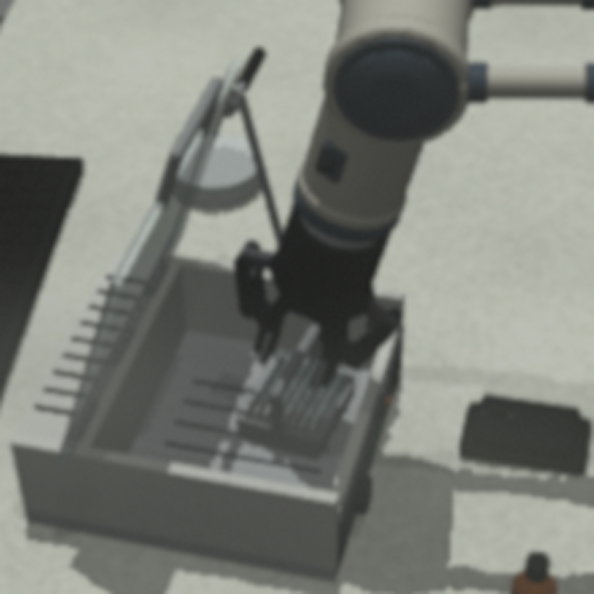

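The bar (column 303) is between the pads (247, 370) and lies lengthwise through them. 2 mm lower, then close.

Emit:
servo_tool --pt "0 -0.1 0.2 0 0 0" --pt "0 0 0 0 0 0" --pt "0 0 0 0 0 0" --pt "0 0 0 0 0 0" --pt "0 0 0 0 0 0" --claw 0 --grip_force 50

```text
time_s: 25.98
tcp_pos: [0.5497, 0.0093, 0.1327]
ee_rot: [165.3, 0.1, 73.0]
force: [-1.0, -0.0, -2.2]
finger_gap: 0.0083
```

Emit:
servo_tool --pt "0 0 0 0 0 0" --pt "0 0.1 -0.4 0 0 0" --pt "0 0.1 -0.6 0 0 0" --pt "0 0.2 -0.6 0 0 0" --pt "0 0.2 -0.6 0 0 0"

```text
time_s: 26.6
tcp_pos: [0.5497, 0.0093, 0.1566]
ee_rot: [165.3, 0.1, 73.0]
force: [0.1, -0.1, -3.0]
finger_gap: 0.0079
```

```bash
python3 - <<'E'
from plant import sensors,read_camera
from h import *
s=sensors.read_state();print(s['tcp_pos'],s['ee_rot'],s['force'],s['finger_gap'])
c=read_camera('wrist');cv2.imwrite('pics/w15.png',c['frame'])
Rm=R.from_euler('xyz',s['ee_rot'],degrees=True);up=s['tcp_pos']+[-.03,0,.14]
steps([(s['tcp_pos']+[0,0,.06],Rm),(up,Rm)],s,ns=[5,5])
E
```

```text
[0.54971758 0.00931861 0.15662198] [1.65338630e+02 6.56258374e-02 7.29780884e+01] [ 0.13434897 -0.10873618 -3.00917314] 0.007869302557617761
[[0,0.3,-1.2,0,0,0],[0,0.3,-1.2,0,0,0],[0,0.3,-1.2,0,0,0],[0,0.3,-1.2,0,0,0],[0,0.3,-1.2,0,0,0]]
[[-0.2,-0.2,-1.7,0,0,0],[-0.2,-0.2,-1.7,0,0,0],[-0.2,-0.2,-1.7,0,0,0],[-0.2,-0.2,-1.7,0,0,0],[-0.2,-0.2,-1.7,0,0,0]]
```

View pics/w15.png

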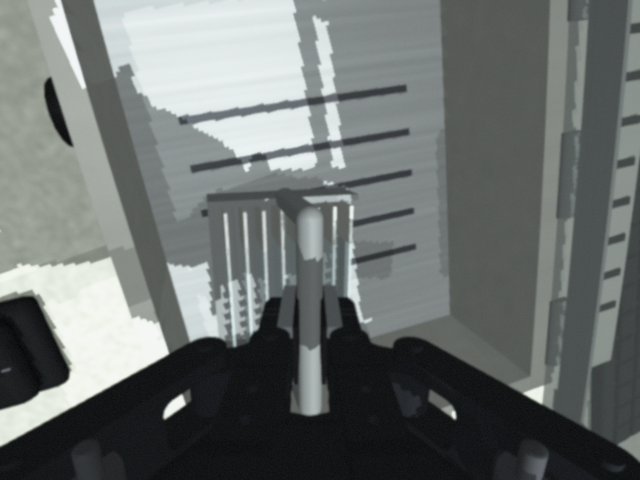

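The rack is off the floor, with −3 N of weight (about 0.26 kg) and no tilt. Lifting clear.

Emit:
servo_tool --pt "0 0.3 -1.2 0 0 0" --pt "0 0.3 -1.2 0 0 0" --pt "0 0.3 -1.2 0 0 0" --pt "0 0.3 -1.2 0 0 0" --pt "0 0.3 -1.2 0 0 0"

```text
time_s: 27.28
tcp_pos: [0.5493, 0.0096, 0.2241]
ee_rot: [165.2, 0.0, 73.0]
force: [-0.2, -0.3, -2.8]
finger_gap: 0.0079
```

Emit:
servo_tool --pt "0 -0.2 -1.7 0 0 0" --pt "0 -0.2 -1.7 0 0 0" --pt "0 -0.2 -1.7 0 0 0" --pt "0 -0.2 -1.7 0 0 0" --pt "0 -0.2 -1.7 0 0 0"

```text
time_s: 27.9
tcp_pos: [0.5171, 0.0194, 0.3097]
ee_rot: [165.2, 0.0, 73.0]
force: [0.4, -0.6, -2.4]
finger_gap: 0.0078
```

```bash
python3 - <<'E'
from plant import sensors,read_camera
from h import *
s=sensors.read_state();print(s['tcp_pos'],s['ee_rot'],s['force'],s['finger_gap'],s['qpos'])
f=read_camera('side');cv2.imwrite('pics/side16.png',f['frame'])
sc=read_camera('scene');cv2.imwrite('pics/scene16.png',sc['frame'])
g=sc['frame'][185:290,430:560];cv2.imwrite('pics/tray.png',cv2.resize(g,None,fx=5,fy=5,interpolation=cv2.INTER_CUBIC))
E
```

```text
[0.51713607 0.01944477 0.30970736] [1.65205092e+02 2.33883744e-02 7.29803812e+01] [ 0.36829079 -0.58109775 -2.39602277] 0.007801500049322862 [  0.70801967 -17.47397951  91.92967627  -4.48253965  91.42550048
  17.05782386]
```

View pics/side16.png

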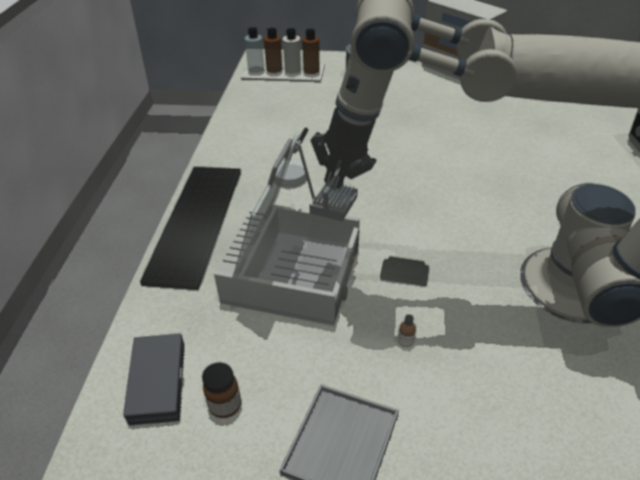

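View pics/tray.png

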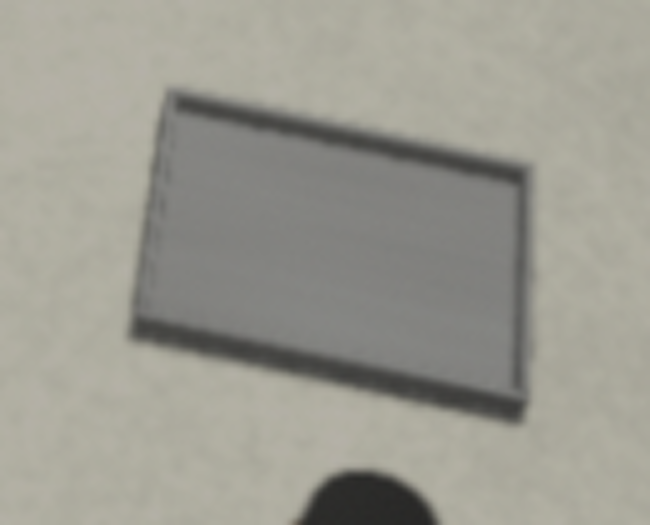

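View pics/scene16.png

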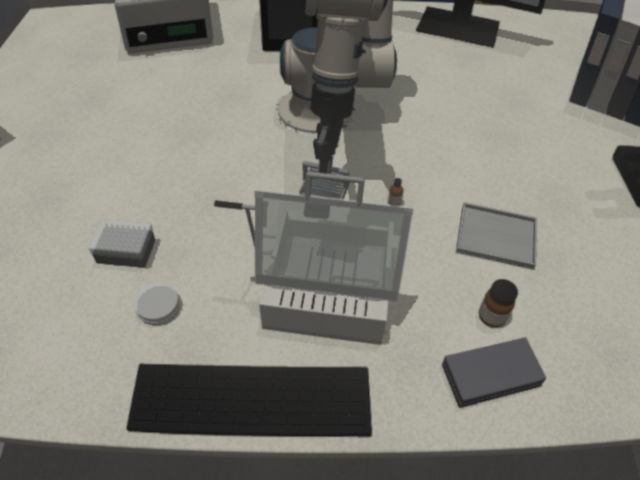

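```bash
python3 - <<'E'
from plant import sensors,read_camera
from h import *
sc=read_camera('scene');s=sensors.read_state()
P=onz([(463.6,203.4),(536.4,218),(535.4,265),(456.6,249.4)],.018,sc,sc['view']);print(P.round(3).tolist(),P.mean(0))
T=P.mean(0);e=(P[1]-P[0]+P[2]-P[3]);print('tray yaw',np.degrees(np.arctan2(e[1],e[0]))-90)
Rm=R.from_euler('xyz',s['ee_rot'],degrees=True);off=Rm.as_matrix()@[0,0,.057]
tgt=np.array([T[0],T[1],0])-[off[0],off[1],0]
a=tgt+[0,0,.30];b=tgt+[0,0,.19]
print(tgt,off)
steps([(a,Rm)],s,rate=.03)
E
```

```text
[[0.393, 0.355, 0.018], [0.438, 0.526, 0.018], [0.58, 0.486, 0.018], [0.536, 0.313, 0.018]] [0.48646061 0.42006088 0.018     ]
tray yaw -14.532639295394645
[0.47240769 0.42434138 0.        ] [ 0.01405292 -0.00428051 -0.05507443]
[[2.7,-1.1,-0.2,0,0,0],[2.7,-1.1,-0.2,0,0,0],[2.7,-1.1,-0.2,0,0,0],[2.7,-1.1,-0.2,0,0,0],[2.7,-1.1,-0.2,0,0,0]]
[[2.7,-1.1,-0.2,0,0,0],[2.7,-1.1,-0.2,0,0,0],[2.7,-1.1,-0.2,0,0,0],[2.7,-1.1,-0.2,0,0,0],[2.7,-1.1,-0.2,0,0,0]]
[[2.7,-1.1,-0.2,0,0,0],[2.7,-1.1,-0.2,0,0,0],[2.7,-1.1,-0.2,0,0,0],[2.7,-1.1,-0.2,0,0,0],[0,0,0,0,0,0]]
```

Emit:
servo_tool --pt "1.5 -0.6 -0.1 0 0 0" --pt "2.5 -1 -0.2 0 0 0" --pt "2.7 -1.1 -0.2 0 0 0" --pt "2.7 -1.1 -0.2 0 0 0" --pt "2.7 -1.1 -0.2 0 0 0"

```text
time_s: 28.68
tcp_pos: [0.5045, 0.1552, 0.3001]
ee_rot: [165.5, 0.1, 72.8]
force: [0.3, -0.0, -2.3]
finger_gap: 0.0081
```

Emit:
servo_tool --pt "2.7 -1.1 -0.2 0 0 0" --pt "2.7 -1.1 -0.2 0 0 0" --pt "2.7 -1.1 -0.2 0 0 0" --pt "2.7 -1.1 -0.2 0 0 0" --pt "2.7 -1.1 -0.2 0 0 0"

```text
time_s: 29.3
tcp_pos: [0.4873, 0.3105, 0.2882]
ee_rot: [166.0, 0.4, 73.0]
force: [0.5, -0.1, -2.7]
finger_gap: 0.008
```

Emit:
servo_tool --pt "2.7 -1.1 -0.2 0 0 0" --pt "2.7 -1.1 -0.2 0 0 0" --pt "2.7 -1.1 -0.2 0 0 0" --pt "1.8 -0.7 -0.2 0 0 0" --pt "1 -0.4 0 0 0 0"

```text
time_s: 29.92
tcp_pos: [0.4711, 0.4377, 0.2756]
ee_rot: [166.4, 0.8, 73.3]
force: [0.3, -0.1, -1.7]
finger_gap: 0.0079
```

```bash
cat > pl.py <<'E'
from plant import sensors,read_camera
from h import *
import sys
s=sensors.read_state();print(s['tcp_pos'],s['ee_rot'],s['force'],s['qpos'])
for n in('wrist','scene'):cv2.imwrite(f'pics/{n}{sys.argv[1]}.png',read_camera(n)['frame'])
Rm=R.from_euler('xyz',s['ee_rot'],degrees=True);Q=R.from_euler('xyz',[165.2,0,73],degrees=True);off=Q.as_matrix()@[0,0,.057]
t=np.array([.4865,.420,0])-off;t[2]=float(sys.argv[2])
steps([(t,Q)],s,ns=[5])
E
python3 pl.py 17 .18
```

```text
[0.47110335 0.43766737 0.27562266] [166.43268001   0.83765535  73.30963177] [ 0.30383958 -0.05461144 -1.73946373] [ 44.95674601   7.6094808   71.56768321 -12.35549484  94.89749506
  59.84905967]
[[-0.2,-0.3,1.9,-0.2,0.1,0.1],[-0.2,-0.4,1.9,-0.2,0.1,0.1],[-0.2,-0.4,1.9,-0.2,0.1,0.1],[-0.2,-0.4,1.9,-0.2,0.1,0.1],[-0.2,-0.4,1.9,-0.2,0.1,0.1]]
```

View pics/wrist17.png

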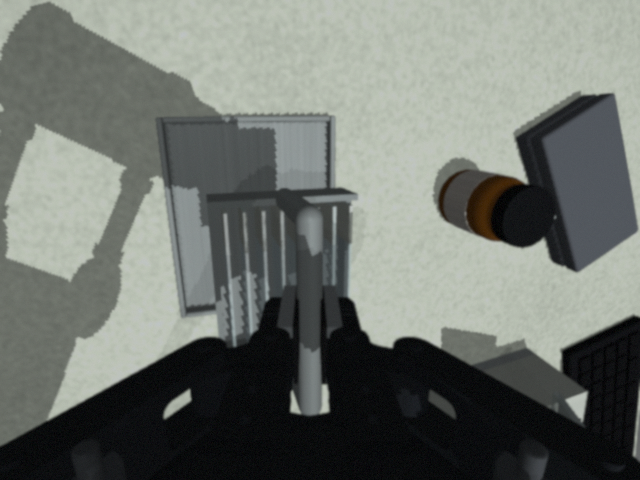

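View pics/scene17.png

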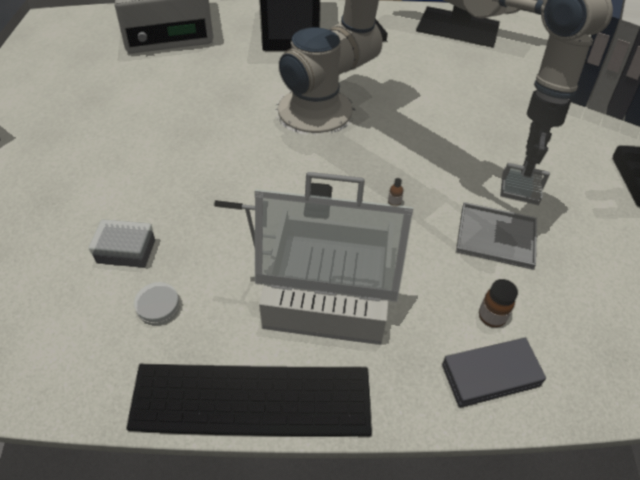

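The rack hangs level above the tray, with the flap still propped. Descending.

Emit:
servo_tool --pt "-0.2 -0.3 1.9 -0.2 0.1 0.1" --pt "-0.2 -0.4 1.9 -0.2 0.1 0.1" --pt "-0.2 -0.4 1.9 -0.2 0.1 0.1" --pt "-0.2 -0.4 1.9 -0.2 0.1 0.1" --pt "-0.2 -0.4 1.7 -0.2 0.1 0.1"

```text
time_s: 30.65
tcp_pos: [0.473, 0.4227, 0.1798]
ee_rot: [165.3, 0.1, 72.7]
force: [0.3, 0.2, -2.5]
finger_gap: 0.0077
```

```bash
python3 pl.py 18 .135
```

```text
[0.47298978 0.42271774 0.17977525] [1.65254980e+02 1.26307378e-01 7.27476347e+01] [ 0.31347612  0.17557306 -2.47083483] [ 44.15353827   6.43409789  82.69578798 -13.04692037  83.95893145
  61.98173221]
[[0,-0.2,0.9,0,0,0],[0,-0.2,0.9,0,0,0],[0,-0.2,0.9,0,0,0],[0,-0.2,0.9,0,0,0],[0,-0.2,0.9,0,0,0]]
```

View pics/wrist18.png

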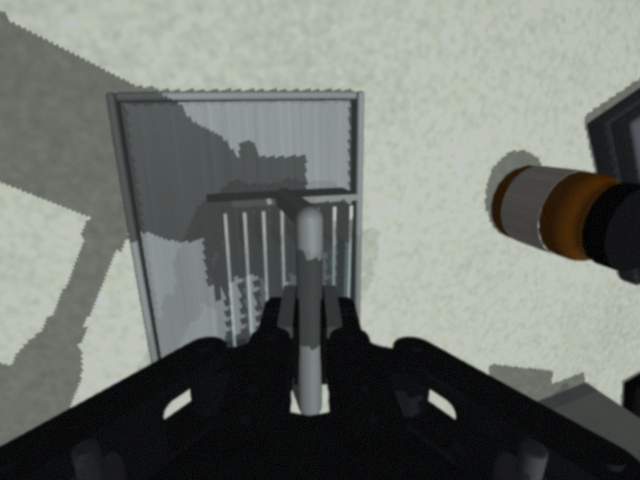

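```bash
python3 - <<'E'
from plant import sensors,read_camera
from h import *
s=sensors.read_state();c=read_camera('wrist');V=view(c,s)
print(onz([(108,94),(363,92),(360,290),(153,360)],.018,c,V).round(4))
b=s['tcp_pos'][2]-.1177
print('rack far-y corners',onz([(208,198),(356,193)],b+.034,c,V).round(4), b)
Rm=R.from_euler('xyz',s['ee_rot'],degrees=True).as_matrix();print(s['tcp_pos']+Rm@[0,0,.057])
E
```

```text
[[0.4322 0.5283 0.018 ]
 [0.5726 0.4888 0.018 ]
 [0.5362 0.3589 0.018 ]
 [0.3871 0.3693 0.018 ]]
rack far-y corners [[0.4658 0.4706 0.0937]
 [0.5266 0.451  0.0937]] 0.05974941324860658
[0.48578578 0.41755748 0.12229029]
```

Rack centre (0.484,0.421) against tray centre (0.480–0.486,0.420): centred to within a few mm. Going straight down.

Emit:
servo_tool --pt "0 -0.2 0.9 0 0 0" --pt "0 -0.2 0.9 0 0 0" --pt "0 -0.2 0.9 0 0 0" --pt "0 -0.2 0.9 0 0 0" --pt "0 -0.2 0.6 0 0 0"

```text
time_s: 31.42
tcp_pos: [0.4745, 0.4232, 0.1364]
ee_rot: [165.2, -0.0, 72.8]
force: [-0.4, 0.4, -2.0]
finger_gap: 0.0078
```

Emit:
servo_tool --pt "0 -0.1 0.4 0 0 0" --pt "0 -0.1 0.3 0 0 0" --pt "0 0 0.2 0 0 0" --pt "0 0 0.1 0 0 0" --pt "0 0 0 0 0 0"

```text
time_s: 32.05
tcp_pos: [0.4751, 0.4231, 0.1254]
ee_rot: [165.2, 0.0, 72.8]
force: [0.2, -0.2, -3.3]
finger_gap: 0.0079
```

Nearly there: bottom about 2–3 mm above the tray floor, still carrying the weight. Lowering in 1 mm steps.

Emit:
servo_tool --pt "0 0 0.1 0 0 0" --pt "0 0 0.1 0 0 0" --pt "0 0 0 0 0 0" --pt "0 0 0 0 0 0" --pt "0 0 0 0 0 0"

```text
time_s: 32.67
tcp_pos: [0.4758, 0.4231, 0.124]
ee_rot: [165.2, -0.0, 72.8]
force: [0.2, 0.9, -3.1]
finger_gap: 0.0081
```

Emit:
servo_tool --pt "0 0 0.1 0 0 0" --pt "0 0 0 0 0 0" --pt "0 0 0.1 0 0 0" --pt "0 0 0 0 0 0" --pt "0 0 0 0 0 0"

```text
time_s: 33.3
tcp_pos: [0.4763, 0.4231, 0.1222]
ee_rot: [165.2, -0.1, 72.8]
force: [-1.0, -0.4, -2.6]
finger_gap: 0.0078
```

Emit:
servo_tool --pt "0 0 0.1 0 0 0" --pt "0 0 0 0 0 0" --pt "0 0 0.1 0 0 0" --pt "0 0 0 0 0 0" --pt "0 0 0 0 0 0"

```text
time_s: 33.92
tcp_pos: [0.4767, 0.4234, 0.122]
ee_rot: [165.1, -0.1, 72.8]
force: [-1.2, 0.0, 0.2]
finger_gap: 0.0081
```

```bash
python3 pl.py 19 .12
```

```text
[0.47670585 0.4233568  0.12199006] [ 1.65134713e+02 -1.44317216e-01  7.27953855e+01] [-1.24223492  0.00927561  0.21015034] [ 43.93832622   8.51451825  86.4195312  -13.21138104  77.95897167
  63.12395934]
[[0,-0.1,0,0,0,0],[0,-0.1,0,0,0,0],[0,-0.1,0,0,0,0],[0,-0.1,0,0,0,0],[0,-0.1,0,0,0,0]]
```

View pics/wrist19.png

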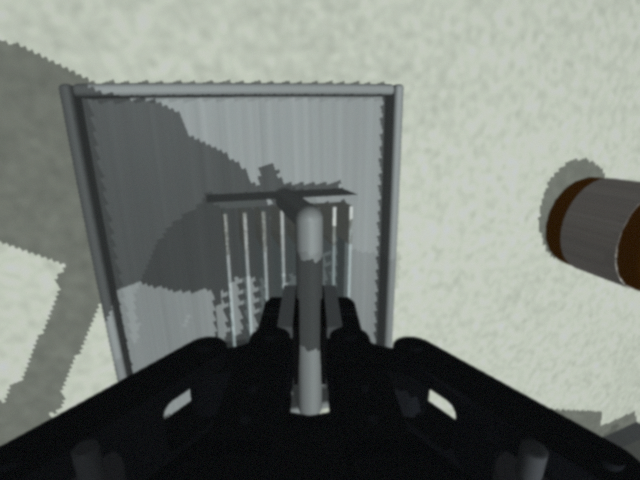

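The weight has passed to the tray (−2.6 to +0.2 N at z = 0.122). Releasing and backing out.

Emit:
servo_tool --pt "0 0 0 0 0 0" --pt "0 0 0 0 0 0" --pt "0 0 0 0 0 0" --pt "0 0 0 0 0 0" --pt "0 0 0 0 0 0" --claw 4

```text
time_s: 34.65
tcp_pos: [0.4776, 0.4233, 0.1222]
ee_rot: [165.0, -0.2, 72.8]
force: [-0.2, 0.9, -0.2]
finger_gap: 0.0399
```

Emit:
servo_tool --pt "0 0 -1 0 0 0" --pt "0 0 -2 0 0 0" --pt "0 0 -3 0 0 0" --pt "0 0 -4 0 0 0" --pt "0 0 -4 0 0 0"

```text
time_s: 35.28
tcp_pos: [0.4406, 0.4332, 0.2627]
ee_rot: [165.2, -0.0, 72.8]
force: [0.9, 0.6, 0.5]
finger_gap: 0.0401
```

```bash
python3 pl.py 20 .12; python3 - <<'E'
from plant import read_camera
import cv2
cv2.imwrite('pics/side20.png',read_camera('side')['frame'])
f=read_camera('scene')['frame'];cv2.imwrite('pics/scene20z.png',cv2.resize(f[150:290,200:560],None,fx=2.2,fy=2.2,interpolation=cv2.INTER_CUBIC))
E
```

```text
[0.44063165 0.43319644 0.26268045] [ 1.65153063e+02 -3.61381855e-02  7.27500792e+01] [0.89045494 0.59503866 0.52721604] [ 47.09619957   3.16930716  77.73589342 -13.35159758  92.44779971
  62.99990156]
[[0,-0.1,2.9,0,0,-0.1],[0,-0.1,2.9,0,0,-0.1],[0,-0.1,2.9,0,0,-0.1],[0,-0.1,2.9,0,0,-0.1],[0,-0.1,2.9,0,0,-0.1]]
```

View pics/wrist20.png

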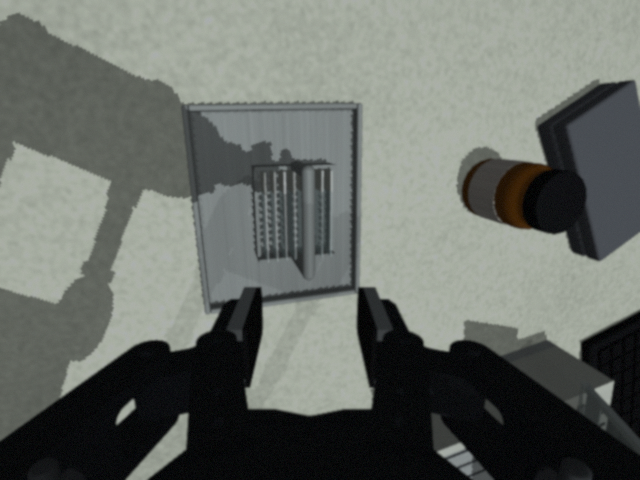

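View pics/side20.png

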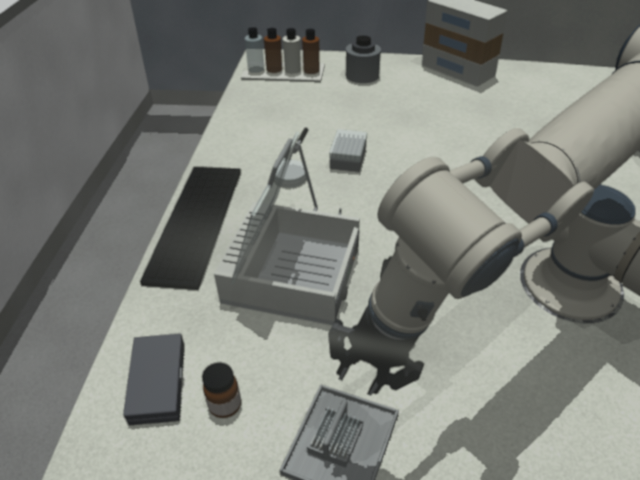

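View pics/scene20z.png

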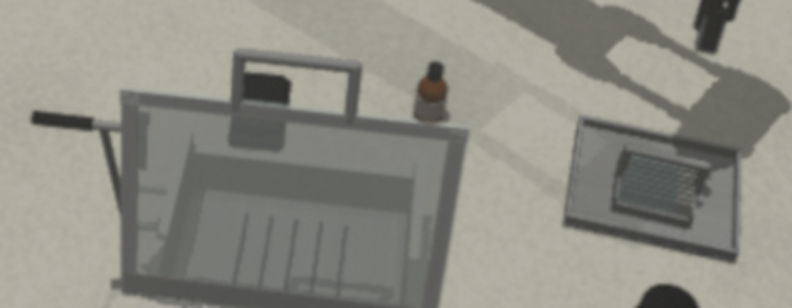

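```bash
python3 - <<'E'
from plant import sensors,read_camera
from h import *
s=sensors.read_state();c=read_camera('wrist');V=view(c,s)
H=onz([(307,166),(308,275)],.067,c,V).mean(0)
T=onz([(185,104),(361,104),(355,292),(208,310)],.018,c,V);print(H,T.mean(0),T.round(3).tolist())
d=(H-T.mean(0))[:2];a=np.radians(-14.5);print(np.array([[np.cos(a),np.sin(a)],[-np.sin(a),np.cos(a)]])@d)
c=read_camera('scene');b=[(62/2.2+200,121/2.2+150)];print(b)
print(s['force'],s['time_s'])
E
```

```text
[0.49090206 0.42217403 0.067     ] [0.48104702 0.42642761 0.018     ] [[0.436, 0.532, 0.018], [0.576, 0.49, 0.018], [0.524, 0.321, 0.018], [0.388, 0.362, 0.018]]
[ 0.01060615 -0.00165059]
[(228.1818181818182, 205.0)]
[ 0.24101506 -0.14855492 -0.74631282] 35.475
```

The rack stands about 11 mm (x) and 2 mm (y) from the tray's middle. The stay's grip is still at (228,205), which is 1.78 rad, and the gripper is clear. Handing in.

```bash
python3 -c "
from plant import ctrl
print(ctrl.hand_in())"
```

```text
the job is handed in; nothing more can be done
None
```

I handed the job in at about 35.5 s, and no verdict was reported. I swung the flap up to about 1.52 rad and leaned the stay back on it. I then eased the flap down until the stay carried it, let go, lifted the rack out by its handle and set it down in the tray.

**What the last pictures showed**
- **Flap and stay:** the flap was propped, with its angle read at about 1.26 rad when I let go and no visible change since. The stay read about 1.78 rad. I inferred that the bent end sits in the catch from these angles and from the resistance on lowering (about 3 N), not from seeing the catch directly.
- **Rack:** it stands flat in the tray, about 11 mm (x) and 2 mm (y) from the middle. The wrist force showed its weight passing to the tray before I opened the fingers.
- **Other things:** the tray and the bystanders looked unmoved to the eye. The gripper was about 14 cm clear of the rack.

**What went wrong or disagreed**
- **Joint limits:** joint 2 reached its limit early on, so I reduced the tool tilt. Backing off from the stay, joint 3 came to 10.0° against its 9.68° limit, with a force reading of up to about 60 N. I moved back at once, and no joint reading was outside its range.
- **Stay grip:** one finger pressed the stay's grip with about 11 N on the way down, and I shifted it off before closing.
- **Measurements:** the tray's centre differed by about 6 mm between the scene and wrist views. The side camera put the rack handle about 10 mm away from the wrist camera's reading; I used the wrist camera.

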